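Load a culture bottle on the orbital shaker, close it tight and switch the shaker on

TASK

Stand the square bottle that lies on the bench upright in the empty square clamp on the shaker's tray, without letting it drop. Once it stands in the clamp, screw its loosened cap clockwise until it is fully tight, and only then start the shaker by flipping the toggle lever on its front deck over to the other side until it clicks. Leave the flask on the shaker and everything else on the bench as they are, and take the hand away.

Things in the scene. Friction and masses are not known exactly. Their poses are not given: they have to be found in the camera images.
- shaker: Bench orbital shaker, fixed: grey housing 280 (x) by 270 mm (y). Origin: centre of its underside; its -x side faces the robot, turned up to 15 degrees. Control deck 72 mm high from x = -140 to -45 mm (small knob at y = +100 mm); behind it a still aluminium tray, 180 by 290 mm, 100 mm high, with two steel holders at y = +70 and -70 mm: a square clamp and a round one, either way round.
- lever (a joint): Steel toggle lever (shaker x = -97, y = 0), pivot 80 mm above the bench, 66 mm long, 15 mm thick near the tip. Swings along the shaker's y. 0 rad: off, leaning 0.44 rad to +y (robot's left); 0.88: on, leaning to -y. An over-centre spring holds either end: 7 N at the tip starts it (10 N 20 mm below), 0 N at the centre (0.44), then it snaps over; let go before, it springs back.
- lever_tip (a point): Free end of the toggle lever, on its axis, 140 mm above the bench at both ends of its swing and 28 mm sideways of the pivot. Two steel guard hoops, 6 mm bars along the shaker's y, 92 mm long, tops 122 mm above the bench, stand 34 mm in front of and behind the lever.
- clamp: Empty square bottle clamp of steel on the shaker's tray: base plate 70 mm square, a rigid upstand 36 mm wide in the middle of each side, 59 mm apart inside (3.5 mm to spare all round the bottle), flared outward at the top, rims 32 mm above its underside. Origin: centre of its underside; axes parallel to the shaker's.
- clamp_floor (a point): Centre of the clamp's floor, where the bottle's underside must stand, 104 mm above the bench; axes as the clamp's.
- bottle: Square off-white plastic bottle, 52 by 52 mm, body 88 mm high, then a shoulder, neck and white ribbed screw cap, 126 mm in all, 0.16 to 0.31 kg. Origin: centre of its underside; z runs from there to the cap, x and y are square to its sides. It starts lying on a flat side, axis level 26 mm above the bench, cap end pointing away from the robot and to its left.
- cap (a joint): The bottle's screw cap, 42 mm across, 26 mm high; it only turns about the bottle's z and does not rise. 0 rad: fully tight, at a hard stop; grows as it is unscrewed (anticlockwise from above). Starts at 1.7 to 2.4. It turns at 0.06 N m: a bottle standing free would turn along with it, in the square clamp it turns about 0.15 rad before its sides catch.
- cap_top (a point): Centre of the cap's top face, 126 mm from the bottle's underside.
- flask: Conical glass flask with rubber stopper, 82 mm across the foot, 153 mm high, in the round clamp, 140 mm from the square one; leave it. Origin: centre of its underside.
- bench_flask: A second such flask, on the bench behind; bystander. Origin: centre of its underside.
- beaker: Glass beaker, 70 mm across, 95 mm high, on the bench behind; bystander. Origin: centre of its underside.
- jar: Amber glass jar with black lid, 72 mm across, 105 mm high, near the robot; bystander. Origin: centre of its underside.
- dishes: Stack of two glass dishes, 95 mm across, 29 mm high, on the bench behind the bottle; bystander. Origin: centre of its underside.
- rack: Wooden rack of test tubes, 75 by 220 mm, 131 mm high, far to the robot's right; bystander. Origin: centre of its underside.
- wash_bottle: Plastic wash bottle with bent spout, 60 mm across, 185 mm high, to the robot's right; bystander. Origin: centre of its underside.
Not all that is in view belongs to the job. What is shaped like the bottle but blue or red is not meant.

How it is judged:
By the outcome, as a careful person would: the job done as asked, in the order asked, and still so for the second after the job is handed in, with the robot touching nothing.
It also fails if it takes over 70 s, if anything falls off the work surface, if the arm or the gripper's body presses on something with over 40 N, if the wrist force passes 120 N, or if a joint passes its speed limit or range.

ROBOT

A 6-joint arm with a two-finger parallel gripper is mounted at the origin on the work surface. World frame = base frame: x ahead of the robot, y to its left, z up, the work surface at z = 0. Lengths are in m, angles in degrees, forces in N, time in s.
With the tool pointing down it reaches from about 0.4 to 0.825 m from the base axis. Payload 7 kg.
Tool frame: the origin (TCP) lies at the very end of the fingers, on their centre line; the grasp point (between the pads) lies hold_point_z behind it (hold_point_z is the distance from the TCP to the grasp point, in m); z points along the fingers, y is the direction in which the jaws open and shut (so a half turn about z gives the same grasp; the last joint's range is limited). The gripper opens to 88 mm and grips with 3 to 60 N. Pads are 19 mm wide; open, the fingers measure 130 mm over their backs; the gripper's body (78 mm by 193 mm) begins 47 mm behind the grasp point.
Start: joints at [-50.013, 20.546, 0.682, 0, -70.136, -16.507], TCP at [0.269, -0.619, 0.205] pointing down, gripper open.
Joint ranges: [-176.03, 176.03], [-82.01, 121.73], [-58.28, 71.71], [-173.87, 95.51], [-174.79, -0.11], [-173.66, 173.66]. Speed limits (degrees/s): [136.94, 136.94, 172.46, 180, 180, 180].

INTERFACE

Orientations are given as [roll, pitch, yaw] about the fixed x, y, z axes, in that order (R = Rz(yaw) Ry(pitch) Rx(roll)).
In Python, from plant import get_obs, snapshot, close_job, hold_point_z gives the robot as it stands. The module is installed in compiled form; this text tells all that it offers.
- The arm moves only by the tool jog_arm, never from a script. Its argument "commands" is a list of rows, each a list of 4 numbers: the shift along the world's x, y, z in mm, then the turn about the world's z in degrees. In form: [[x, y, z, turn], ...]. A call has exactly 10 rows; each row shifts and turns the commanded pose from where the row before left it; what a row does not reach is not made up. A row lasts 1/12 s, in which the tool goes at most 41.7 mm and 7.16 degrees, less where a joint would pass 70% of its speed; a pose out of reach is approached as far as the arm can. A call is refused whole if a number of a shift passes 41.7 or a number of a turn 7.16, either way. A call with a gripper value outside its range is refused whole. "fingers" is the finger opening in mm, from 0 to 87.6, set as the call begins (left out, the last holds). The fingers move at their own pace and stop on an object; the grip force is fixed at half the most. Time passes only in rows, so rows that do not move let the fingers close, or fill a call up. It gives the time, the measured TCP pose, the force and the opening at its end, in the units of the state.
- get_obs(): the state, without advancing time (a new reading comes with each control period).
- snapshot(name): name is "side" or "top"; returns a dict with "image" (420x560x3 uint8, red, green, blue), "fov_y" (degrees; the focal length in pixels is half the picture's height over the tangent of half this angle, whatever the lens; pixels are square), "cx", "cy" (the principal point, pixels), "rvec" (rotation vector, rad) and "tvec" (3), from world to camera coordinates, as OpenCV has them. Camera axes: x right, y down, z forward; pixel columns grow to the right and rows downward; lengths in m; the calibration is good to about 2 mm. A picture is of the moment at which its call begins. There is no depth.
- close_job(): hands the job in, once; it reports no verdict.
The state is a dict: "clock": time; "joint_pos": joint angles; "qvel": joint speeds; "tau": joint torques, N m; "tool_pos": TCP position; "orientation": TCP orientation; "force": force on the tool from outside, world axes, zero at the start; "moment": the same for the moment, N m; "opening": finger opening in m.
Only numpy, scipy, OpenCV 4.12 (cv2) and the standard library are available. Lean on these libraries where they do the work, as an engineer would, in place of code of your own. Each camera call takes 0.05 s, during which the arm holds its last target.

## Working session

There is one attempt and no reset: what is moved stays moved. The work goes in short steps, Python scripts to look and compute and a tool call to move; the robot and the scene stay as the last step left them, time stands still between calls to the robot, and variables do not carry over. Pictures are saved under pics/ and viewed, and the job is handed in when it is done.

Besides the shell and the picture viewer there is one more tool, called after "Request:" as name([rows], argument=value, ...), one row to a line, values as JSON. jog_arm: Moves the arm, as the interface text tells. Its arguments: {"type":"object","properties":{"commands":{"type":"array","items":{"type":"array","items":{"type":"number"}}},"fingers":{"type":"number"}},"required":["commands"]}

```bash
mkdir -p pics; python3 - <<'E'
from plant import *
import cv2
print(get_obs(),hold_point_z)
for n in("side","top"):
    s=snapshot(n);print(n,{k:v for k,v in s.items() if k!="image"})
    cv2.imwrite(f"pics/{n}0.png",cv2.cvtColor(s["image"],cv2.COLOR_RGB2BGR))
E
```

```text
{'clock': 0.0, 'joint_pos': array([-5.00162732e+01,  2.05904436e+01,  6.32988442e-01, -1.93511059e-02,
       -7.01370378e+01, -1.65072136e+01]), 'qvel': array([-0.05755443, -0.00831782,  0.00385892,  0.06020743,  0.00592   ,
        0.06863755]), 'tau': array([ 6.29128613e-05, -5.82717025e+01,  2.93048269e+01,  6.99714661e+00,
        6.68754205e-03, -1.69274049e-04]), 'tool_pos': array([ 0.26865424, -0.6186458 ,  0.20423038]), 'orientation': array([ 1.79904233e+02, -9.40979908e-03, -1.56530069e+02]), 'force': array([-0.85523537, -0.58784343, -0.29361453]), 'moment': array([-0.00038848,  0.00217169,  0.02484911]), 'opening': 0.08775367208909647} 0.0188
side {'fov_y': 55.18332220890599, 'cx': 277.77062431168235, 'cy': 201.6272803408067, 'rvec': array([ 0.07256168, -2.74288574,  1.43454566]), 'tvec': array([0.54988588, 0.12312065, 1.14659617])}
top {'fov_y': 42.82392921202888, 'cx': 288.7726105247664, 'cy': 214.2066876976458, 'rvec': array([ 2.13270667, -2.09419039,  0.21902285]), 'tvec': array([-0.04890233,  0.55589703,  1.61306305])}
```

View images.

View pics/side0.png

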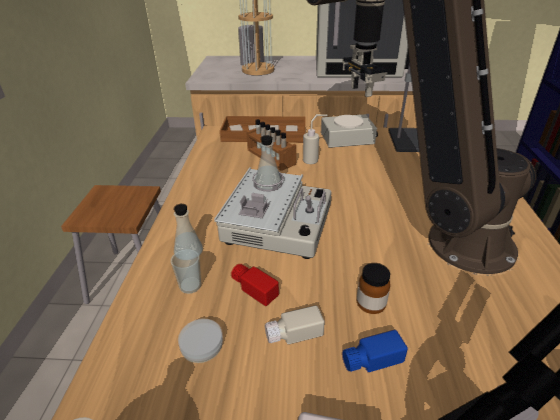

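View pics/top0.png

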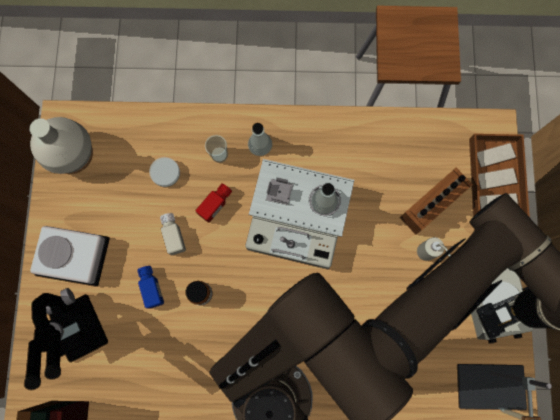

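```bash
cat > h.py <<'E'
import cv2,numpy as np
from plant import *
def cam(s):
    f=210/np.tan(np.radians(s["fov_y"]/2))
    K=np.array([[f,0,s["cx"]],[0,f,s["cy"]],[0,0,1]]);R=cv2.Rodrigues(s["rvec"])[0]
    return K,R,np.array(s["tvec"]).reshape(3)
def at(s,u,v,z):
    K,R,t=cam(s);d=R.T@np.linalg.solve(K,[u,v,1]);c=-R.T@t
    return c+d*(z-c[2])/d[2]
def proj(s,P):
    K,R,t=cam(s);P=np.atleast_2d(P)
    return cv2.projectPoints(P.astype(float),s["rvec"],s["tvec"],K,None)[0].reshape(-1,2)
def crop(s,name,x0,y0,x1,y1,k,draw=None):
    im=cv2.cvtColor(s["image"],cv2.COLOR_RGB2BGR)[y0:y1,x0:x1]
    im=cv2.resize(im,None,fx=k,fy=k,interpolation=cv2.INTER_CUBIC)
    if draw is not None:
        for u,v in draw: cv2.circle(im,(int((u-x0+.5)*k),int((v-y0+.5)*k)),2,(255,0,255),-1)
    for x in range((x0//10+1)*10,x1,10):
        cv2.line(im,(int((x-x0+.5)*k),0),(int((x-x0+.5)*k),6),(0,0,0),1);cv2.putText(im,str(x),(int((x-x0)*k)-8,16),0,.35,(0,0,0),1)
    for y in range((y0//10+1)*10,y1,10):
        cv2.line(im,(0,int((y-y0+.5)*k)),(6,int((y-y0+.5)*k)),(0,0,0),1);cv2.putText(im,str(y),(8,int((y-y0+.5)*k)+4),0,.35,(0,0,0),1)
    cv2.imwrite(f"pics/{name}.png",im)
E
python3 - <<'E'
from h import *
s=snapshot("top");crop(s,"t_b",145,200,205,260,10);crop(s,"t_s",240,155,360,270,5)
s=snapshot("side");crop(s,"s_b",255,295,335,355,9);crop(s,"s_s",205,130,345,260,5)
E
```

```text
(no output)
```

View pics/t_b.png

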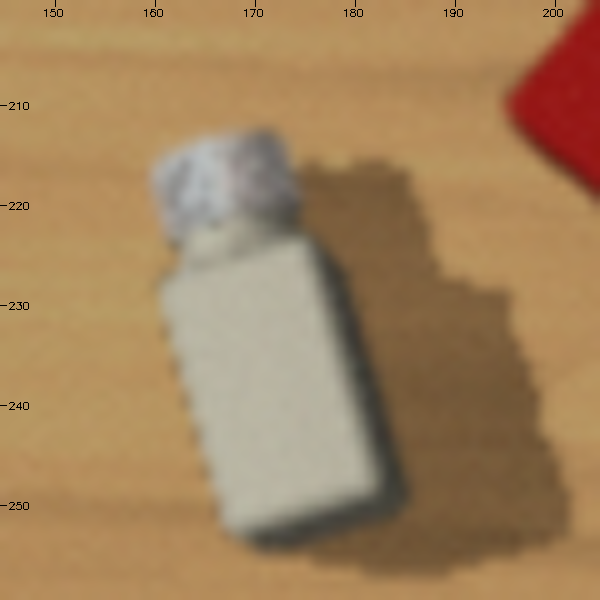

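View pics/t_s.png

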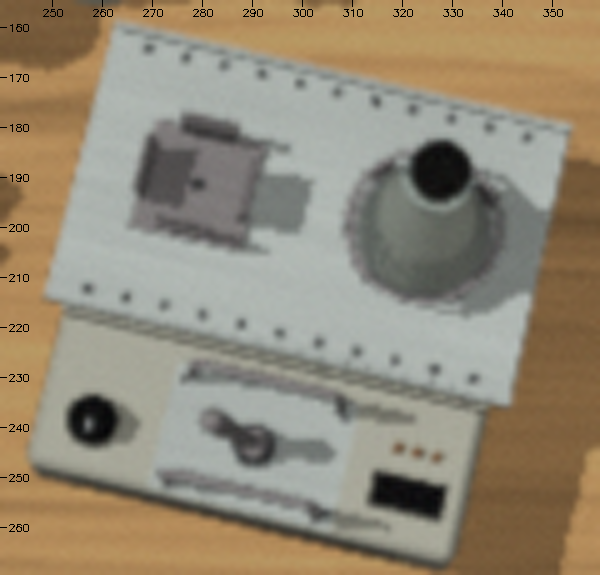

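View pics/s_b.png

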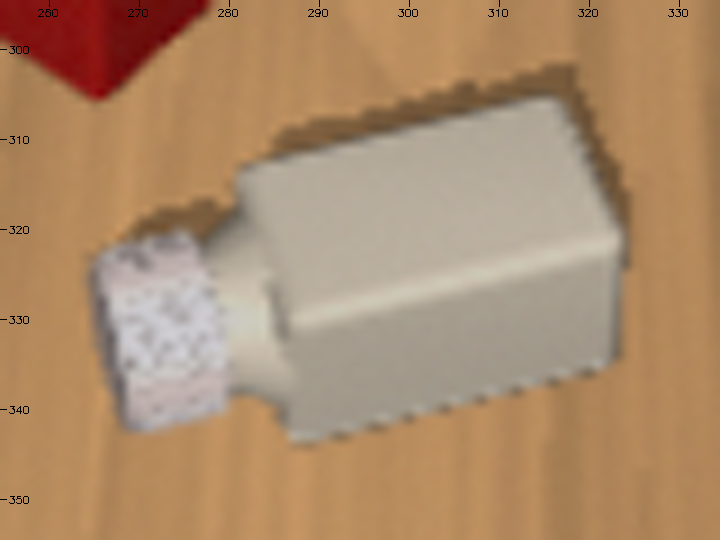

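View pics/s_s.png

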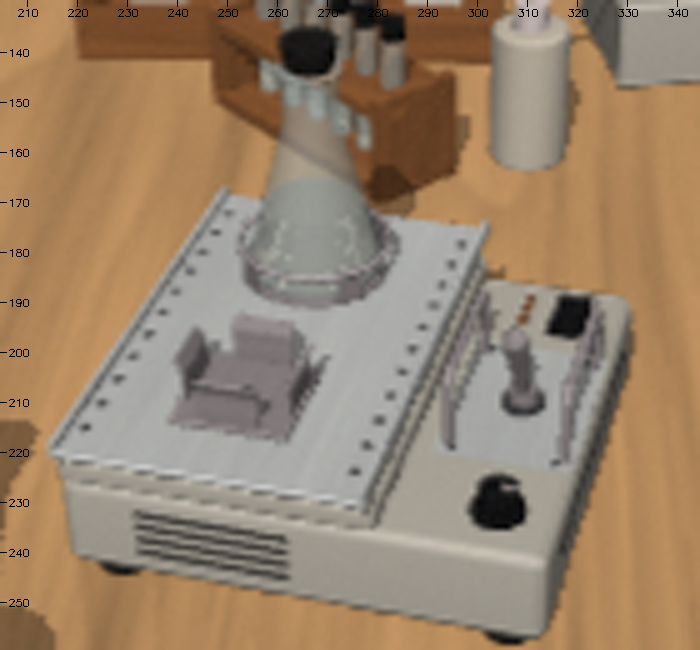

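```bash
cat > m.py <<'E'
from h import *
from scipy.optimize import least_squares
T=snapshot("top");S=snapshot("side")
def rz(a): return np.array([[np.cos(a),-np.sin(a)],[np.sin(a),np.cos(a)]])
def W(p,L): L=np.array(L,float);o=L.copy();o[:,:2]=L[:,:2]@rz(p[2]).T+p[:2];return o
# shaker
def tray(p): 
    c=p[3];return W(p,[[c+.09,.145,.1],[c+.09,-.145,.1],[c-.09,-.145,.1],[c-.09,.145,.1]])
tt=np.array([[262.5,159.5],[353.5,179.5],[341.5,235.5],[248.5,213.9]])
ts=np.array([[214.9,219.9],[249.5,167.5],[301.9,174.5],[278.1,231.5]])
def r(p,both=3):
    o=[]
    if both&1:o.append(proj(T,tray(p))-tt)
    if both&2:o.append(proj(S,tray(p))-ts)
    return np.concatenate(o).ravel()
for b in(1,2,3):
    q=least_squares(lambda p:np.r_[r(p,b),(p[3]-.045)*300],[.6,0,0,.045])
    print("shaker",b,q.x[:2],np.degrees(q.x[2]),q.x[3],np.abs(q.fun).max())
    print(" clamp",W(q.x,[[q.x[3],.07,.104]]),"hole",at(T,279.1,191.3,.104),"lever tip exp",W(q.x,[[-.097,.028,.14]]),at(T,281.9,238.1,.14))
# bottle: x,y,yaw of axis (bottom->cap)
def bt(p): return W(p,[[.088,.026,.052],[.088,-.026,.052],[0,-.026,.052],[0,.026,.052]])
bT=np.array([[160.7,228],[175.3,223.3],[182.5,248],[167.5,252.5]])
bS=np.array([[287.3,330.6],[281.2,313.4],[316.2,305.3],[323.4,320.6]])
for b in(1,2,3):
    def f(p):
        o=[]
        if b&1:o.append(proj(T,bt(p))-bT)
        if b&2:o.append(proj(S,bt(p))-bS)
        return np.concatenate(o).ravel()
    q=least_squares(f,[.45,.3,.3]);print("bottle",b,q.x[:2],np.degrees(q.x[2]),np.round(q.fun,1))
E
python3 m.py
```

```text
shaker 1 [ 0.55908382 -0.06701617] -12.069019250171255 0.04499999998407924 0.5267224020995513
 clamp [[ 0.61772545 -0.00797246  0.104     ]] hole [ 0.61796581 -0.00795587  0.104     ] lever tip exp [[ 0.47008238 -0.01935336  0.14      ]] [ 0.46749119 -0.0199641   0.14      ]
shaker 2 [ 0.55712821 -0.0711314 ] -12.050060669430565 0.04500000001537434 1.2038928466458287
 clamp [[ 0.6157503  -0.01206829  0.104     ]] hole [ 0.61796581 -0.00795587  0.104     ] lever tip exp [[ 0.46811101 -0.02349804  0.14      ]] [ 0.46749119 -0.0199641   0.14      ]
shaker 3 [ 0.55790346 -0.06822543] -12.033125345706576 0.04500000015867128 1.308835059964082
 clamp [[ 0.61650809 -0.009145    0.104     ]] hole [ 0.61796581 -0.00795587  0.104     ] lever tip exp [[ 0.46887218 -0.02061838  0.14      ]] [ 0.46749119 -0.0199641   0.14      ]
bottle 1 [0.4346181  0.30895427] 19.053049967352184 [-1.1 -0.9  0.5 -1.2  0.9  0.7 -0.3  1.4]
bottle 2 [0.43494517 0.30632251] 20.00808357848076 [-0.7  0.9 -1.6 -0.6  0.5 -1.6  1.9  0.9]
bottle 3 [0.43481112 0.30745141] 19.617011780314854 [-0.8 -0.8  0.7 -1.3  1.4  0.6  0.2  1.4 -0.8  1.1 -1.6 -0.4  0.6 -1.3
  1.9  1.3]
```

```bash
python3 - <<'E'
from h import *
T=snapshot("top");S=snapshot("side")
print("jar",at(T,198,292,.105),at(S,376,275,.105)," blue cap",at(T,146,271,.02),"blue base",at(T,153,304,.02),"red",at(T,226,190,.03),at(T,205,216,.03),"dish",at(T,165,172,.029),"wash",at(T,433,247,.15))
E
```

```text
jar [0.30838902 0.22365829 0.105     ] [0.31108321 0.23834128 0.105     ]  blue cap [0.37531332 0.4033041  0.02      ] blue base [0.27421895 0.37441172 0.02      ] red [0.63782365 0.16356344 0.03      ] [0.55169553 0.22650225 0.03      ] dish [0.69422548 0.36277754 0.029     ] wash [ 0.44776136 -0.45991236  0.15      ]
```

Request:
jog_arm([
  [0,0,35,0],
  [0,10,35,0],
  [5,25,30,0],
  [8,35,15,0],
  [9,36,10,0],
  [9,36,5,0],
  [9,36,0,-1],
  [9,36,0,-1],
  [9,36,0,-1],
  [9,36,0,-1],
], fingers=87.6)

```text
clock: 1.23
tool_pos: [0.3358, -0.3315, 0.3354]
orientation: [-180.0, 0.0, -160.6]
force: [1.7, 0.4, -0.4]
opening: 0.0875
```

Request:
jog_arm([
  [9,34,0,0],
  [9,34,0,0],
  [9,34,0,0],
  [9,34,0,0],
  [9,34,0,0],
  [9,34,0,0],
  [9,34,0,0],
  [9,34,0,0],
  [9,34,0,0],
  [9,34,0,0],
])

```text
clock: 2.07
tool_pos: [0.4258, 0.0087, 0.3357]
orientation: [180.0, 0.1, -160.5]
force: [1.6, -0.7, -0.5]
opening: 0.0878
```

Request:
jog_arm([
  [9,33,0,0],
  [9,33,0,0],
  [9,33,0,0],
  [9,33,0,0],
  [9,33,0,0],
  [9,33,-5,0],
  [9,33,-15,0],
  [9,33,-25,0],
  [9,33,-25,0],
  [7,30,-25,0],
])

```text
clock: 2.9
tool_pos: [0.514, 0.3348, 0.2401]
orientation: [180.0, 0.1, -160.5]
force: [0.5, 0.1, 0.4]
opening: 0.0878
```

```bash
python3 - <<'E'
from h import *
o=get_obs();print(o["tool_pos"],o["orientation"],o["joint_pos"])
T=snapshot("top");crop(T,"t1",130,180,220,270,6)
S=snapshot("side");crop(S,"s1",235,200,345,350,4)
E
```

```text
[0.513958   0.33477944 0.24013901] [ 1.79969979e+02  5.11756434e-02 -1.60499036e+02] [ 5.13019736e+01  1.36049445e+01 -4.48400483e+00  1.52951225e-03
 -7.18517370e+01 -1.21801472e+02]
```

View pics/s1.png

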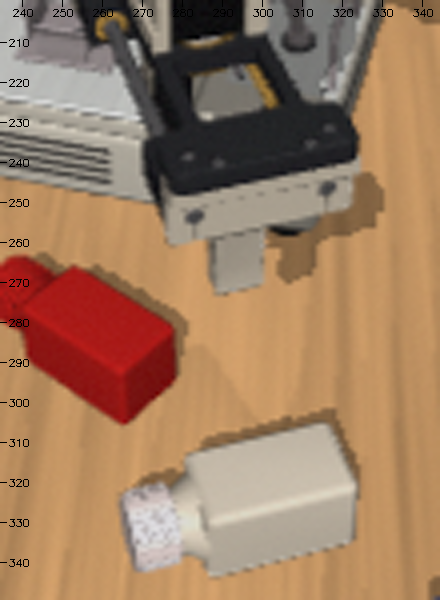

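Request:
jog_arm([
  [0,0,-20,0],
  [0,0,-25,0],
  [0,0,-25,0],
  [0,0,-25,0],
  [0,0,-25,0],
  [0,0,-20,0],
  [0,0,-15,0],
  [0,0,-10,0],
  [0,0,0,0],
  [0,0,0,0],
])

```text
clock: 3.83
tool_pos: [0.5139, 0.3327, 0.0765]
orientation: [-180.0, 0.0, -160.5]
force: [-0.0, 0.7, 0.8]
opening: 0.0875
```

```bash
python3 - <<'E'
from h import *
o=get_obs();print(o["tool_pos"],o["force"])
S=snapshot("side");crop(S,"s2",235,230,345,350,5)
for u,v in((265,304),(277,288),(278,280)):print(at(S,u,v,0))
E
```

```text
[0.51388852 0.33273997 0.07646588] [-0.04625014  0.69470616  0.81862927]
[0.56708694 0.2434646  0.        ]
[0.54113278 0.18985931 0.        ]
[0.54031829 0.1618673  0.        ]
```

View pics/s2.png

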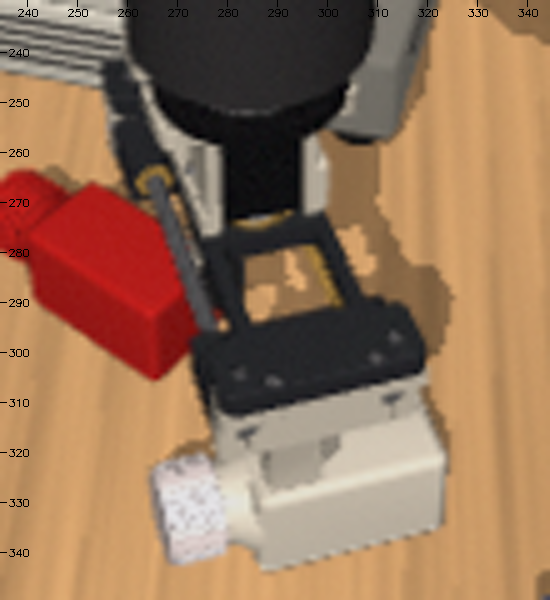

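Request:
jog_arm([
  [0,2,-15,0],
  [0,0,-15,0],
  [0,0,-12,0],
  [0,0,-10,0],
  [0,0,-7,0],
  [0,0,-5,0],
  [0,0,0,0],
  [0,0,0,0],
  [0,0,0,0],
  [0,0,0,0],
])

```text
clock: 4.72
tool_pos: [0.514, 0.3352, 0.0127]
orientation: [180.0, 0.1, -160.5]
force: [-0.4, -0.2, -0.1]
opening: 0.0878
```

Request:
jog_arm([
  [0,0,0,0],
  [0,0,0,0],
  [0,0,0,0],
  [0,0,0,0],
  [0,0,0,0],
  [0,0,0,0],
  [0,0,0,0],
  [0,0,0,0],
  [0,0,0,0],
  [0,0,0,0],
], fingers=40)

```text
clock: 5.55
tool_pos: [0.5136, 0.3348, 0.012]
orientation: [-180.0, -0.0, -160.5]
force: [-0.8, 0.2, 0.3]
opening: 0.0516
```

```bash
python3 - <<'E'
from h import *
o=get_obs();print(o["tool_pos"],o["force"],o["opening"])
S=snapshot("side");crop(S,"s3",235,230,345,350,5)
E
```

```text
[0.51361425 0.3347967  0.01199784] [-0.75091078  0.18358644  0.31295833] 0.051598260740439154
```

View pics/s3.png

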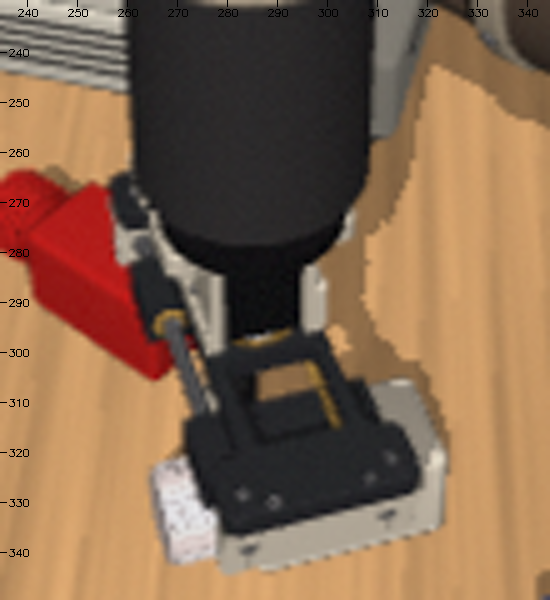

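Request:
jog_arm([
  [-1.9,-0.7,4.7,0],
  [-1.9,-0.7,4.7,0],
  [-1.9,-0.7,4.7,0],
  [-2.7,-1,4.3,0],
  [-2.7,-1,4.3,0],
  [-2.7,-0.9,4.3,0],
  [-3.4,-1.2,3.7,0],
  [-3.4,-1.2,3.7,0],
  [-3.4,-1.2,3.7,0],
  [0,0,0,0],
])

```text
clock: 6.43
tool_pos: [0.4892, 0.3262, 0.051]
orientation: [180.0, 0.0, -160.5]
force: [0.1, 0.3, -1.4]
opening: 0.0517
```

```bash
python3 - <<'E'
from h import *
o=get_obs();print(o["tool_pos"],o["force"],o["moment"],o["opening"])
S=snapshot("side");crop(S,"s4",235,230,345,350,5)
T=snapshot("top");crop(T,"t4",130,180,230,270,5)
E
```

```text
[0.48918217 0.32621178 0.05102082] [ 0.10575807  0.28790974 -1.44557437] [0.03054005 0.01984077 0.04563167] 0.05170996820131846
```

View pics/s4.png

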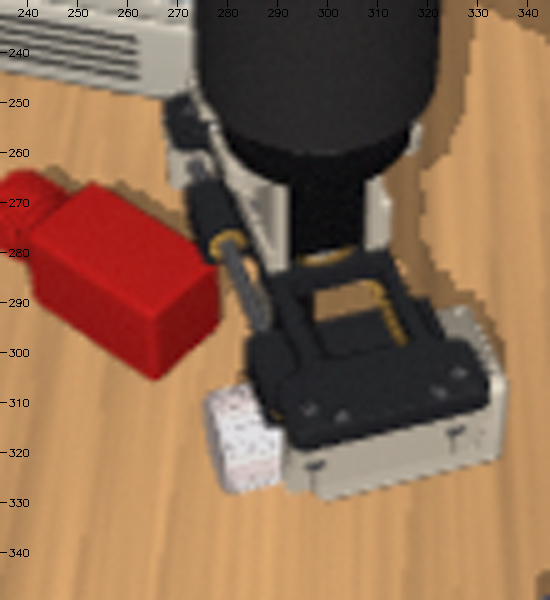

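Request:
jog_arm([
  [0,0,15,0],
  [0,0,30,0],
  [0,0,35,0],
  [0,0,35,0],
  [0,-5,35,2],
  [0,-15,35,4],
  [0,-25,35,4],
  [2,-32,30,4],
  [2,-35,20,4],
  [2,-35,10,4],
])

```text
clock: 7.37
tool_pos: [0.4962, 0.1809, 0.3306]
orientation: [-180.0, 0.2, -138.3]
force: [1.4, -0.1, -1.5]
opening: 0.0515
```

Request:
jog_arm([
  [2,-35,0,4],
  [2,-35,0,4],
  [2,-35,0,4],
  [2,-35,0,4],
  [2,-35,0,4],
  [3,-35,0,4],
  [3,-35,0,4],
  [3,-35,0,4],
  [3,-35,0,4],
  [3,-35,0,0.5],
])

```text
clock: 8.2
tool_pos: [0.5203, -0.1701, 0.3272]
orientation: [180.0, 0.0, -101.8]
force: [1.2, -0.3, -2.4]
opening: 0.0517
```

```bash
python3 - <<'E'
from h import *
o=get_obs();print(o["tool_pos"],o["orientation"],o["force"],o["moment"],o["opening"],o["joint_pos"])
S=snapshot("side");crop(S,"s5",200,60,360,180,5)
T=snapshot("top");crop(T,"t5",250,150,430,280,4)
print("rack",at(T,408,224,.07),at(T,470,172,.07))
E
```

```text
[ 0.52025805 -0.17008978  0.32721121] [ 1.79985395e+02  1.34012027e-02 -1.01773467e+02] [ 1.20942515 -0.30408359 -2.35471013] [ 0.14607484 -0.08451043  0.00492756] 0.05174122333115055 [ 2.39527871e+00  5.21484523e+00 -3.61992619e+00 -1.67669599e-02
 -8.11761093e+01 -1.41661703e+01]
rack [ 0.53002017 -0.40714193  0.07      ] [ 0.70043428 -0.60712817  0.07      ]
```

View pics/s5.png

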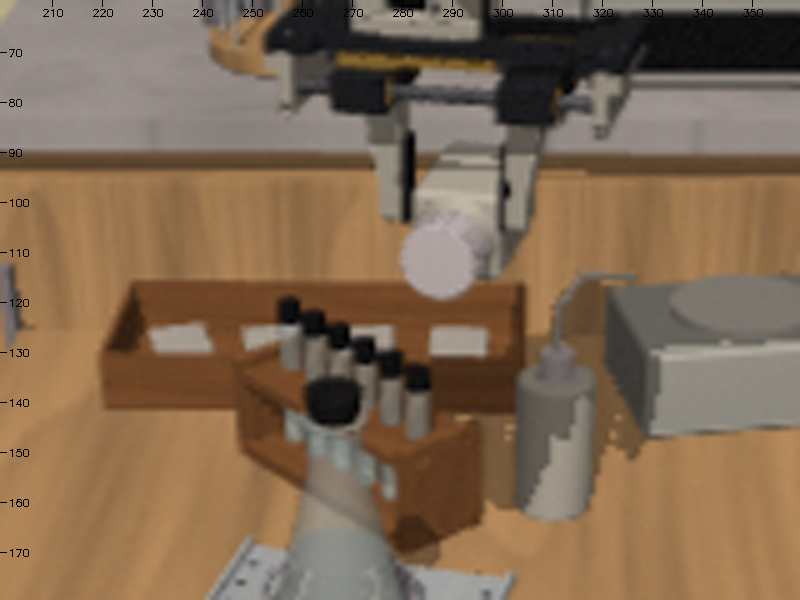

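View pics/t5.png

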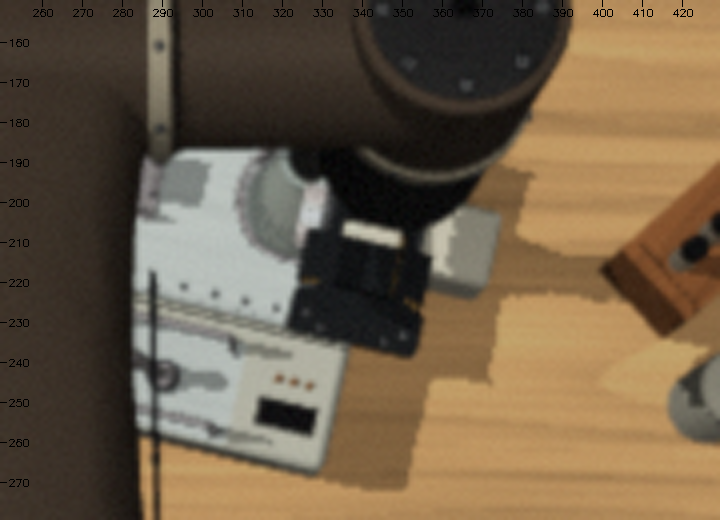

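Request:
jog_arm([
  [4,-20,0,0],
  [4,-25,0,0],
  [4,-25,-10,0],
  [4,-15,-25,0],
  [4,-7,-30,0],
  [0,0,-30,0],
  [0,0,-30,0],
  [0,0,-30,0],
  [0,0,-20,0],
  [0,0,-10,0],
])

```text
clock: 9.13
tool_pos: [0.5386, -0.2596, 0.1387]
orientation: [179.7, 0.0, -102.1]
force: [-0.8, -0.1, -2.9]
opening: 0.0517
```

Request:
jog_arm([
  [0,0,-10,0],
  [0,0,-7,0],
  [0,0,-5,0],
  [0,0,-5,0],
  [1,6,0,0],
  [1,6,0,0],
  [1,6,0,0],
  [1,5,0,0],
  [0,0,0,0],
  [0,0,0,0],
])

```text
clock: 9.97
tool_pos: [0.5449, -0.2369, 0.1159]
orientation: [-180.0, 0.0, -102.0]
force: [-0.4, 0.2, -1.5]
opening: 0.0518
```

```bash
python3 - <<'E'
from h import *
o=get_obs();print(o["tool_pos"],o["orientation"],o["force"],o["moment"],o["opening"])
S=snapshot("side");crop(S,"s6",220,100,340,220,5)
T=snapshot("top");crop(T,"t6",290,150,430,280,4)
E
```

```text
[ 0.54487273 -0.23687714  0.11591904] [-1.79958877e+02  1.84121990e-03 -1.01964689e+02] [-0.39461843  0.2014672  -1.4810466 ] [0.08751078 0.05389748 0.01478121] 0.051789047984107224
```

View pics/s6.png

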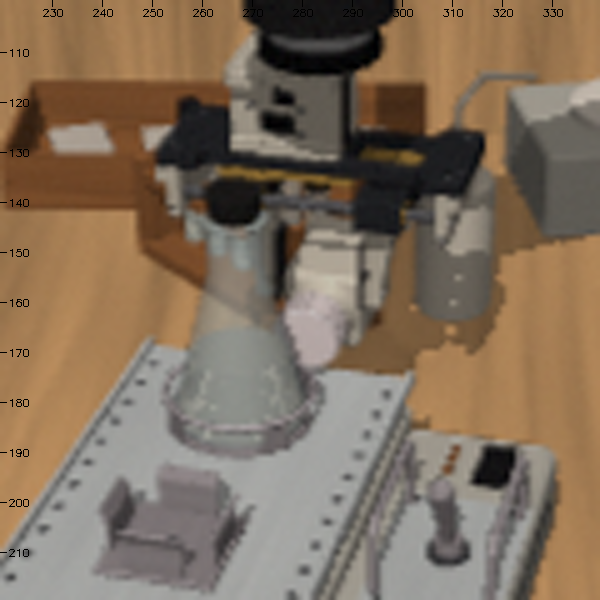

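View pics/t6.png

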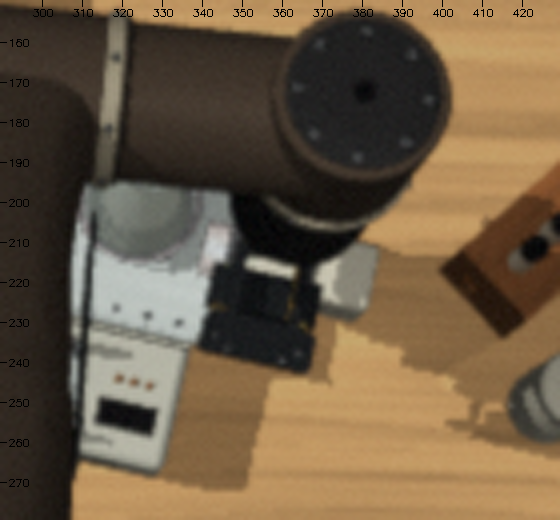

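Request:
jog_arm([
  [-10,2,0,0],
  [-10,2,0,0],
  [0,0,-5,0],
  [0,0,-4,0],
  [-0.2,-1,-2,0],
  [-0.2,-1,-2,0],
  [-0.2,-1,-2,0],
  [-0.2,-1,-1.4,0],
  [0,0,0,0],
  [0,0,0,0],
])

```text
clock: 10.9
tool_pos: [0.5241, -0.239, 0.1005]
orientation: [-179.9, -0.1, -102.0]
force: [-3.3, -4.8, 7.3]
opening: 0.0518
```

```bash
python3 - <<'E'
from h import *
o=get_obs();print(o["tool_pos"],o["orientation"],o["force"],o["moment"],o["opening"])
S=snapshot("side");crop(S,"s7",240,120,340,200,8)
E
```

```text
[ 0.52412113 -0.23903645  0.10047019] [-1.79917668e+02 -1.20860996e-01 -1.01989218e+02] [-3.31749307 -4.80458498  7.31227775] [-1.64116681  1.35075038  0.08848857] 0.051824849479857056
```

View pics/s7.png

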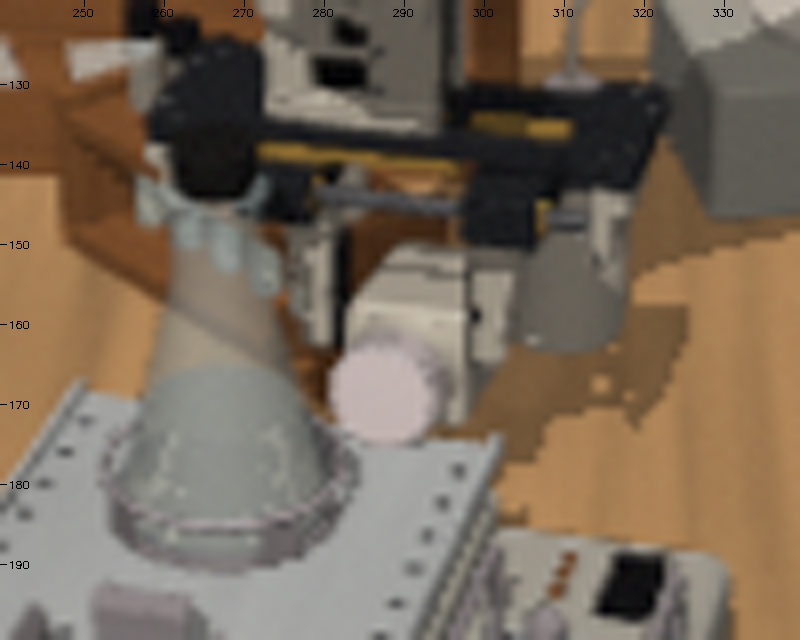

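Request:
jog_arm([
  [0,-0.2,-1.9,0],
  [0,-0.2,-1.9,0],
  [0,-0.2,-1.8,0],
  [0,-0.2,-1.8,0],
  [0,0.2,-1.7,0],
  [0,0.2,-1.7,0],
  [0,0.2,-1.7,0],
  [0.1,0.3,-1.7,0],
  [0,0,0,0],
  [0,0,0,0],
])

```text
clock: 11.78
tool_pos: [0.5243, -0.2418, 0.0875]
orientation: [-179.9, -0.3, -102.0]
force: [-5.0, -19.2, 12.1]
opening: 0.0513
```

```bash
python3 - <<'E'
from h import *
o=get_obs();print(o["tool_pos"],o["orientation"],o["force"],o["moment"],o["opening"])
S=snapshot("side");crop(S,"s8",240,120,340,200,8)
T=snapshot("top");crop(T,"t8",300,170,420,270,6)
E
```

```text
[ 0.52431993 -0.24183613  0.08754335] [-179.85179035   -0.33114527 -101.95805771] [ -4.9533768  -19.19264004  12.13044255] [-7.05060624  2.21518453 -0.01826319] 0.05128600463844941
```

View pics/s8.png

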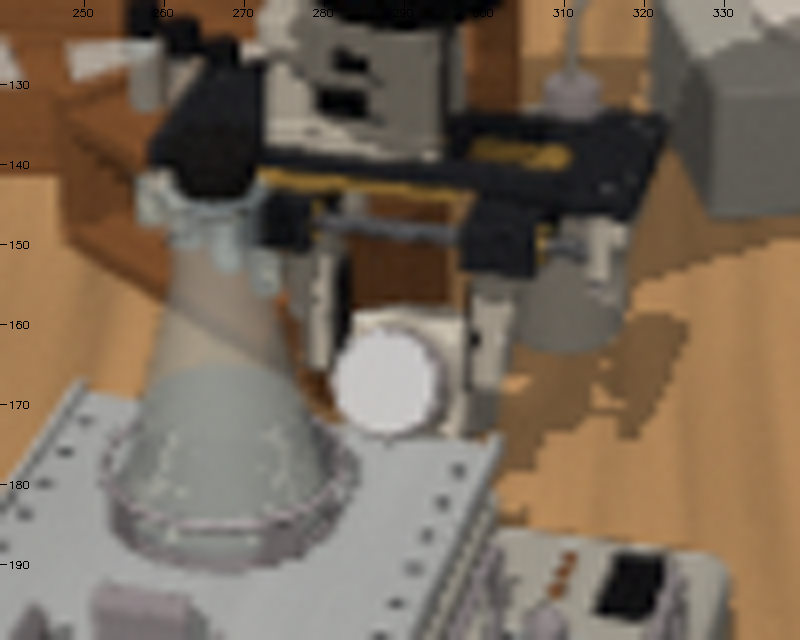

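View pics/t8.png

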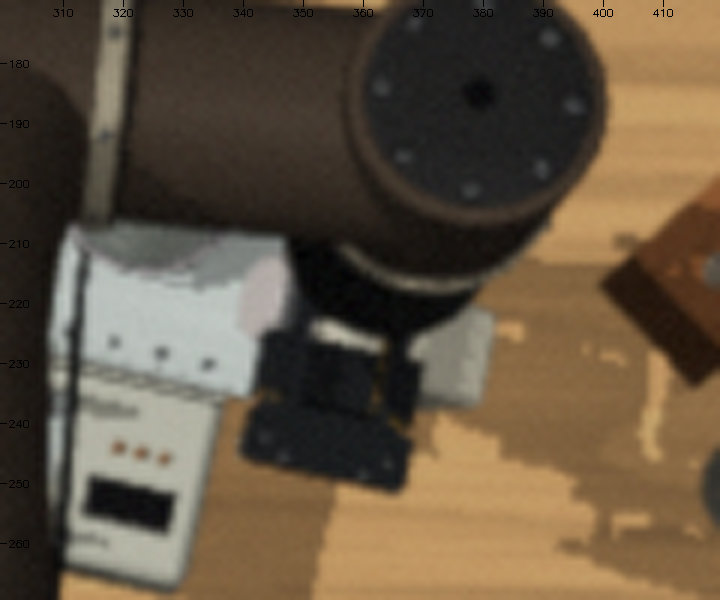

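Request:
jog_arm([
  [0,-0.5,-1.2,0],
  [0,-0.5,-1.2,0],
  [0,0,-1.2,0],
  [0,0,-1.2,0],
  [0,0,-1.2,0],
  [0,0,-1,0],
  [0,0,-1,0],
  [0,0,0,0],
  [0,0,0,0],
  [0,0,0,0],
])

```text
clock: 12.72
tool_pos: [0.5241, -0.242, 0.0785]
orientation: [-179.9, -0.3, -102.0]
force: [-4.6, -17.1, 6.1]
opening: 0.0517
```

```bash
python3 - <<'E'
from h import *
o=get_obs();print(o["tool_pos"],o["orientation"],o["force"],o["moment"],o["opening"])
S=snapshot("side");crop(S,"s9",240,120,340,200,8)
E
```

```text
[ 0.52413028 -0.24195633  0.07846036] [-179.90117484   -0.25291573 -101.99067401] [ -4.55249375 -17.1003186    6.10686245] [-5.96192543  1.37917213 -0.01088495] 0.051678890116274794
```

View pics/s9.png

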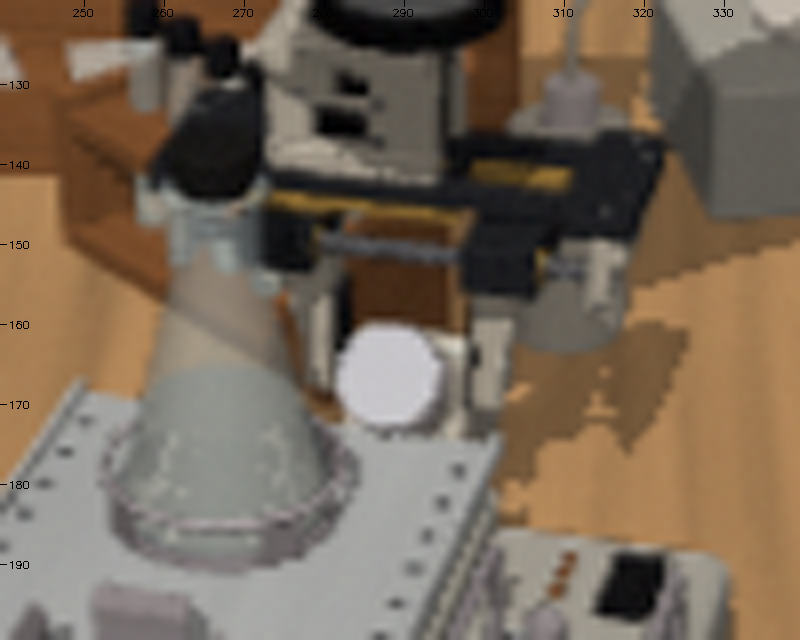

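Request:
jog_arm([
  [0.2,1,-0.3,0],
  [0.2,1,-0.3,0],
  [0.2,1,-0.3,0],
  [0.2,1,-0.3,0],
  [0.2,1,-0.3,0],
  [0.2,1,0,0],
  [0.2,1,0,0],
  [0.2,1,0,0],
  [0,0,0,0],
  [0,0,0,0],
])

```text
clock: 13.6
tool_pos: [0.5254, -0.235, 0.0773]
orientation: [-179.9, -0.3, -102.0]
force: [-4.8, -21.8, 7.6]
opening: 0.0517
```

```bash
python3 - <<'E'
from h import *
o=get_obs();print(o["tool_pos"],o["orientation"],o["force"],o["moment"],o["opening"])
S=snapshot("side");crop(S,"s10",240,120,340,200,8)
K,R,t=cam(S);print("campos",-R.T@t)
T=snapshot("top");crop(T,"t10",300,170,420,270,6)
E
```

```text
[ 0.5254474  -0.23498585  0.07726851] [-179.91186481   -0.32428639 -101.99078238] [ -4.77297716 -21.84579583   7.58960091] [-7.83505935  1.88833612 -0.04419188] 0.05174859665003124
campos [0.48028545 0.90375331 0.76470372]
```

View pics/s10.png

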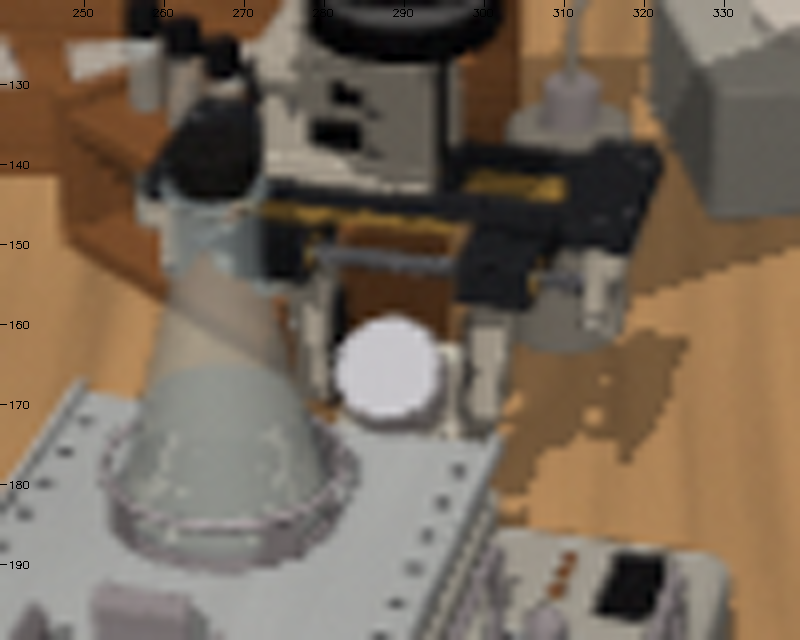

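View pics/t10.png

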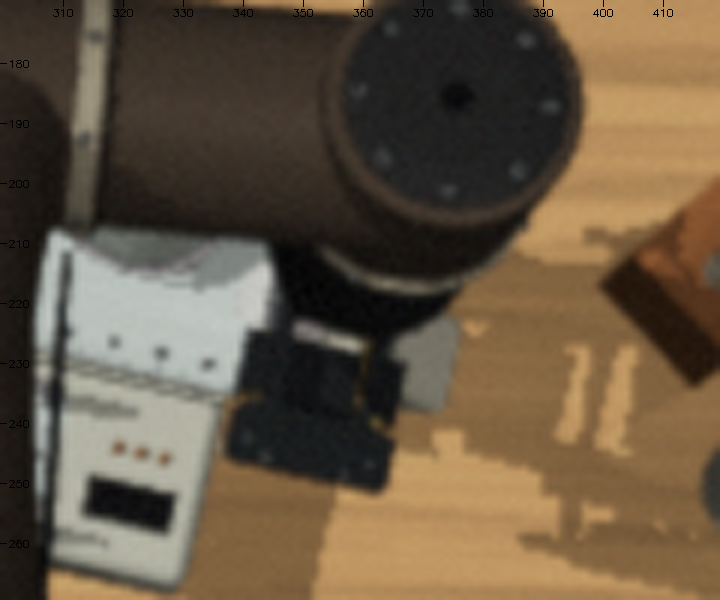

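```bash
cat > tilt.py <<'E'
from h import *
def tilt(u,v,S,tip,ang,off=.014):
    K,R,t=cam(S);c=-R.T@t;d=R.T@np.linalg.solve(K,[u,v,1])
    s=np.array([np.cos(ang),np.sin(ang),0]);n=np.array([-s[1],s[0],0])
    P=np.array(tip)+[0,0,off]
    k=((P-c)@n)/(d@n);X=c+k*d;r=X-P
    # along-plane not well conditioned if ray lies in plane; use projected search
    best=[]
    for th in range(0,95,5):
        a=np.radians(th);Q=P+.042*(np.cos(a)*s+np.sin(a)*np.array([0,0,1]))
        best.append((th,proj(S,Q)[0].round(1).tolist()))
    return X,np.degrees(np.arctan2(r[2],r@s)),np.linalg.norm(r),best
E
python3 - <<'E'
from tilt import *
S=snapshot("side")
for p in((287.5,166.3),): 
  for z in(.0773,):print(tilt(288,165.25,S,[.5254,-.235,z],np.radians(78)))
E
```

```text
(array([ 0.5294714 , -0.21584559,  0.12834646]), np.float64(62.13958354984888), np.float64(0.04190355618351041), [(0, [286.3, 178.7]), (5, [286.3, 177.7]), (10, [286.3, 176.7]), (15, [286.4, 175.6]), (20, [286.5, 174.5]), (25, [286.6, 173.3]), (30, [286.7, 172.2]), (35, [286.9, 171.0]), (40, [287.0, 169.9]), (45, [287.2, 168.8]), (50, [287.4, 167.7]), (55, [287.7, 166.7]), (60, [287.9, 165.6]), (65, [288.1, 164.7]), (70, [288.4, 163.8]), (75, [288.7, 163.0]), (80, [288.9, 162.2]), (85, [289.2, 161.6]), (90, [289.5, 161.0])])
```

Request:
jog_arm([
  [0.2,1,0,0],
  [0.2,1,0,0],
  [0.2,1,0,0],
  [0.2,1,0,0],
  [0.2,1,0,0],
  [0.2,1,0,0],
  [0.2,1,0,0],
  [0.2,1,0,0],
  [0,0,0,0],
  [0,0,0,0],
])

```text
clock: 14.58
tool_pos: [0.5266, -0.2298, 0.0779]
orientation: [-179.9, -0.5, -102.0]
force: [-6.1, -36.9, 8.1]
opening: 0.0519
```

```bash
python3 - <<'E'
from h import *
o=get_obs();print(o["tool_pos"],o["orientation"],o["force"],o["moment"],o["opening"])
S=snapshot("side");crop(S,"s11",240,120,340,200,8)
E
```

```text
[ 0.52658482 -0.22977695  0.07790986] [-179.92313712   -0.53511427 -101.96899014] [ -6.09563936 -36.85772354   8.07753219] [-13.93608802   2.52254709  -0.07807897] 0.051872941130846284
```

View pics/s11.png

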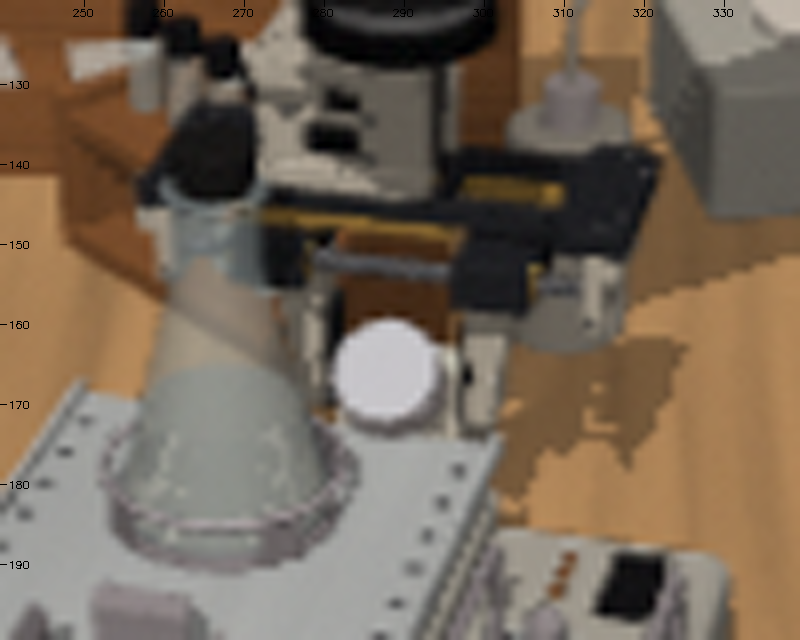

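Request:
jog_arm([
  [-1,-5,0,0],
  [-1,-5,0,0],
  [-1,-5,0,0],
  [-1,-5,0,0],
  [-1,-5,0,0],
  [-0.2,-1,-2,0],
  [-0.2,-1,-2,0],
  [-0.2,-1,-1,0],
  [0,0,0,0],
  [0,0,0,0],
])

```text
clock: 15.47
tool_pos: [0.5213, -0.2501, 0.0701]
orientation: [180.0, -0.0, -102.0]
force: [1.1, -0.2, -2.5]
opening: 0.0517
```

```bash
python3 - <<'E'
from tilt import *
o=get_obs();print(o["tool_pos"],o["orientation"],o["force"],o["moment"],o["opening"])
S=snapshot("side");crop(S,"s12",240,120,340,200,8)
print(tilt(288,165.25,S,o["tool_pos"],np.radians(78))[3])
E
```

```text
[ 0.52128494 -0.25011793  0.07008259] [ 1.79968783e+02 -1.79819458e-03 -1.02010547e+02] [ 1.13671609 -0.15838768 -2.54017347] [0.08007505 0.02939981 0.02466897] 0.05173762440085239
[(0, [287.8, 178.2]), (5, [287.8, 177.2]), (10, [287.8, 176.2]), (15, [287.9, 175.1]), (20, [288.0, 174.0]), (25, [288.1, 172.9]), (30, [288.2, 171.8]), (35, [288.4, 170.6]), (40, [288.5, 169.5]), (45, [288.7, 168.4]), (50, [288.9, 167.3]), (55, [289.1, 166.3]), (60, [289.4, 165.3]), (65, [289.6, 164.4]), (70, [289.9, 163.5]), (75, [290.1, 162.7]), (80, [290.4, 161.9]), (85, [290.7, 161.3]), (90, [290.9, 160.7])]
```

View pics/s12.png

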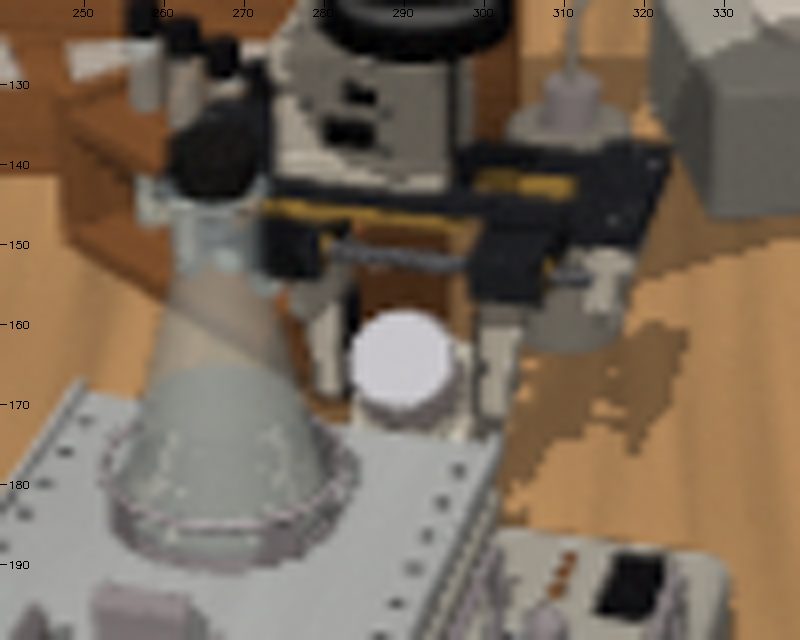

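Request:
jog_arm([
  [0,0,-1.5,0],
  [0,0,-1.5,0],
  [0,0,-1.5,0],
  [0,0,-1.5,0],
  [-0.2,-1,-0.5,0],
  [-0.4,-2,0,0],
  [-0.4,-2,0,0],
  [-0.4,-2,0,0],
  [-0.4,-2,0,0],
  [0,0,0,0],
])

```text
clock: 16.35
tool_pos: [0.5195, -0.2597, 0.0639]
orientation: [-180.0, -0.0, -102.0]
force: [-0.2, -0.7, -2.9]
opening: 0.0516
```

```bash
python3 - <<'E'
from tilt import *
o=get_obs();print(o["tool_pos"],o["orientation"],o["force"],o["moment"],o["opening"])
S=snapshot("side");crop(S,"s13",240,120,340,200,8)
print(tilt(288,165.25,S,o["tool_pos"],np.radians(78))[3][8:])
E
```

```text
[ 0.51954524 -0.25968918  0.06390642] [-1.79996025e+02 -2.94924816e-03 -1.02039430e+02] [-0.20051576 -0.73165088 -2.85114551] [0.09242713 0.05727609 0.01325095] 0.05164289189261864
[(40, [289.2, 169.7]), (45, [289.4, 168.6]), (50, [289.6, 167.5]), (55, [289.8, 166.5]), (60, [290.0, 165.5]), (65, [290.3, 164.6]), (70, [290.5, 163.7]), (75, [290.8, 162.9]), (80, [291.0, 162.2]), (85, [291.3, 161.5]), (90, [291.6, 160.9])]
```

View pics/s13.png

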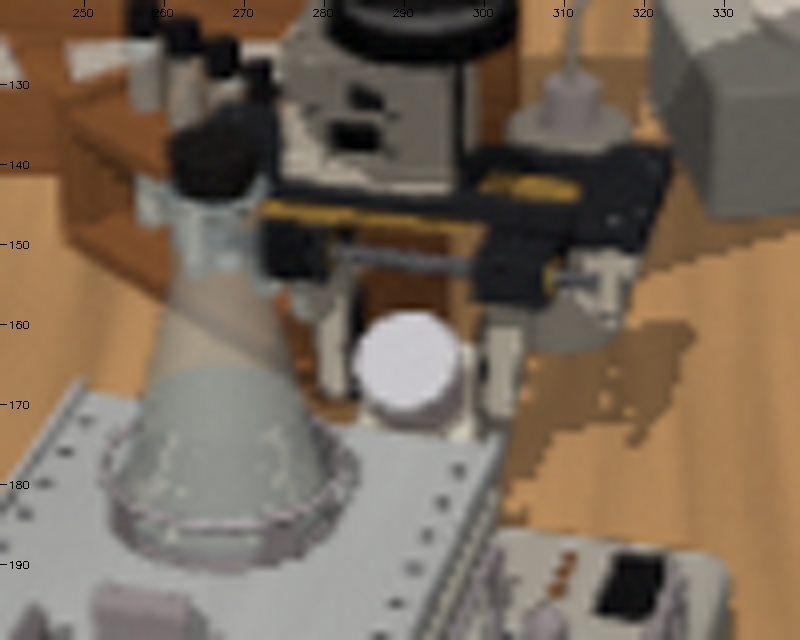

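Request:
jog_arm([
  [0,0,-1.5,0],
  [0,0,-1.5,0],
  [0,0,-1.5,0],
  [0,0,-1.5,0],
  [0,0,-1.5,0],
  [0,0,-1.5,0],
  [0,0,0,0],
  [0,0,0,0],
  [0,0,0,0],
  [0,0,0,0],
])

```text
clock: 17.23
tool_pos: [0.5199, -0.2589, 0.0561]
orientation: [-180.0, 0.0, -102.0]
force: [-3.9, 5.7, 10.1]
opening: 0.0511
```

```bash
python3 - <<'E'
from tilt import *
o=get_obs();print(o["tool_pos"],o["orientation"],o["force"],o["moment"],o["opening"])
S=snapshot("side");crop(S,"s14",240,120,340,200,8)
print(tilt(288,165.25,S,o["tool_pos"],np.radians(78))[3][8:])
T=snapshot("top");crop(T,"t14",300,170,420,270,6)
E
```

```text
[ 0.51989063 -0.25893818  0.05609712] [-1.79962208e+02  3.41200434e-03 -1.01991511e+02] [-3.87825061  5.65047367 10.11854763] [ 1.93752824  1.45421212 -0.1642903 ] 0.051107900406104106
[(40, [289.1, 171.9]), (45, [289.3, 170.8]), (50, [289.5, 169.7]), (55, [289.7, 168.7]), (60, [289.9, 167.7]), (65, [290.2, 166.8]), (70, [290.4, 165.9]), (75, [290.7, 165.1]), (80, [290.9, 164.4]), (85, [291.2, 163.7]), (90, [291.5, 163.1])]
```

View pics/s14.png

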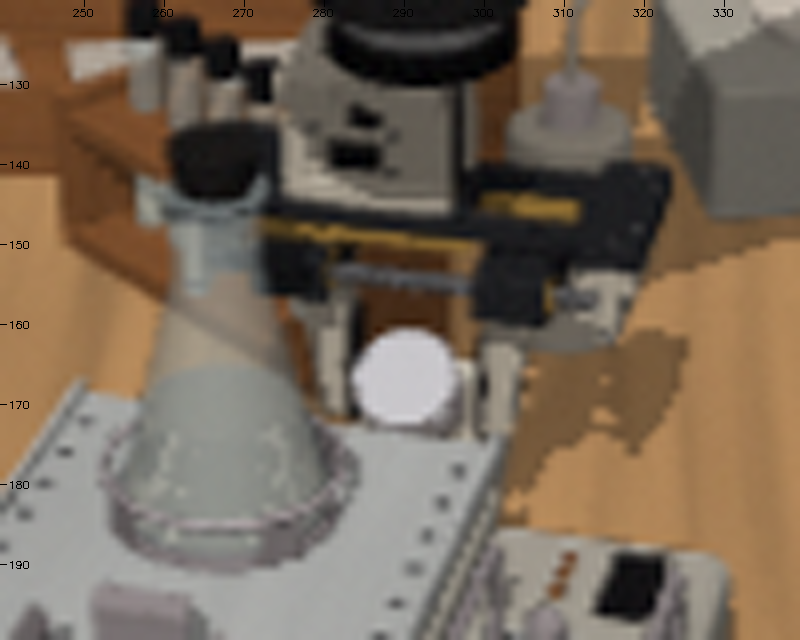

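View pics/t14.png

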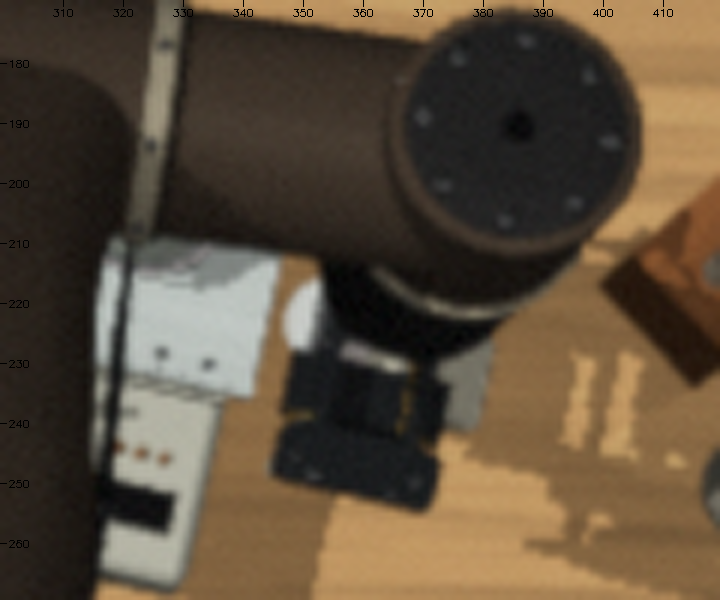

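```bash
python3 - <<'E'
from h import *
S=snapshot("side");T=snapshot("top")
o=get_obs();tip=o["tool_pos"]
a=np.radians(78);s=np.array([np.cos(a),np.sin(a),0]);k=np.array([0,0,1.]);j=np.array([-s[1],s[0],0])
for off in(.014,.020):
 for h in(.080,.084,.088):
  for th in range(40,75,5):
   c,sn=np.cos(np.radians(th)),np.sin(np.radians(th));A=c*s+sn*k;U=-sn*s+c*k
   P=tip+off*k;O=P-h*A
   E=O-.026*U
   print(off,h,th,"cap",proj(S,O+.126*A)[0].round(1),"Uedge",proj(T,[O+.026*U+.026*j,O+.026*U-.026*j]).round(1).tolist(),"Ez",E[2].round(4),"capL",proj(T,O+.126*A)[0].round(1))
E
```

```text
0.014 0.08 40 cap [288.8 171.6] Uedge [[381.5, 241.7], [384.6, 225.8]] Ez -0.0012 capL [349.9 222. ]
0.014 0.08 45 cap [289.  170.4] Uedge [[380.2, 241.8], [383.3, 225.9]] Ez -0.0048 capL [350.9 222. ]
0.014 0.08 50 cap [289.3 169.3] Uedge [[378.7, 241.9], [381.8, 226.0]] Ez -0.0079 capL [352. 222.]
0.014 0.08 55 cap [289.5 168.1] Uedge [[377.1, 241.9], [380.2, 226.1]] Ez -0.0103 capL [353.1 222.1]
0.014 0.08 60 cap [289.8 167.1] Uedge [[375.3, 241.8], [378.5, 226.1]] Ez -0.0121 capL [354.3 222.2]
0.014 0.08 65 cap [290. 166.] Uedge [[373.5, 241.7], [376.6, 226.0]] Ez -0.0134 capL [355.5 222.4]
0.014 0.08 70 cap [290.3 165.1] Uedge [[371.5, 241.5], [374.7, 225.9]] Ez -0.0139 capL [356.8 222.6]
0.014 0.084 40 cap [289.1 171.9] Uedge [[382.3, 242.1], [385.4, 226.1]] Ez -0.0038 capL [350.8 222.4]
0.014 0.084 45 cap [289.3 170.8] Uedge [[380.9, 242.2], [384.0, 226.3]] Ez -0.0076 capL [351.7 222.4]
0.014 0.084 50 cap [289.5 169.7] Uedge [[379.3, 242.2], [382.5, 226.4]] Ez -0.0109 capL [352.7 222.4]
0.014 0.084 55 cap [289.7 168.7] Uedge [[377.6, 242.2], [380.8, 226.5]] Ez -0.0136 capL [35
[... 2435 characters left out ...]
0.088 40 cap [289.3 170.5] Uedge [[383.5, 242.1], [386.6, 226.1]] Ez -0.0003 capL [351.9 222.4]
0.02 0.088 45 cap [289.5 169.5] Uedge [[382.0, 242.2], [385.1, 226.3]] Ez -0.0045 capL [352.7 222.4]
0.02 0.088 50 cap [289.6 168.5] Uedge [[380.3, 242.2], [383.4, 226.4]] Ez -0.008 capL [353.6 222.4]
0.02 0.088 55 cap [289.8 167.6] Uedge [[378.5, 242.2], [381.6, 226.5]] Ez -0.0109 capL [354.6 222.5]
0.02 0.088 60 cap [290.1 166.7] Uedge [[376.5, 242.1], [379.7, 226.4]] Ez -0.0131 capL [355.5 222.6]
0.02 0.088 65 cap [290.3 165.9] Uedge [[374.5, 242.0], [377.6, 226.3]] Ez -0.0146 capL [356.6 222.7]
0.02 0.088 70 cap [290.5 165.1] Uedge [[372.3, 241.8], [375.4, 226.2]] Ez -0.0155 capL [357.6 222.9]
```

Request:
jog_arm([
  [0,0,4,0],
  [0,0,4,0],
  [0,0,2,0],
  [0.8,4,0,0],
  [0.8,4,0,0],
  [0.8,4,0,0],
  [0.4,2,0,0],
  [0.4,2,0,0],
  [0.4,2,0,0],
  [0.4,2,0,0],
])

```text
clock: 18.27
tool_pos: [0.5232, -0.2411, 0.0654]
orientation: [180.0, -0.2, -102.0]
force: [-3.0, -13.4, 0.6]
opening: 0.0517
```

Request:
jog_arm([
  [0.2,1,0,0],
  [0.2,1,0,0],
  [0.2,1,0,0],
  [0.2,1,0,0],
  [0.2,1,0,0],
  [0.2,1,0,0],
  [0,0,0,0],
  [0,0,0,0],
  [0,0,0,0],
  [0,0,0,0],
])

```text
clock: 19.1
tool_pos: [0.524, -0.2355, 0.0653]
orientation: [179.9, -0.2, -102.0]
force: [-3.3, -15.0, -0.3]
opening: 0.0517
```

```bash
python3 - <<'E'
from tilt import *
o=get_obs();print(o["tool_pos"],o["orientation"],o["force"],o["moment"],o["opening"])
S=snapshot("side");crop(S,"s15",240,120,340,200,8)
T=snapshot("top");crop(T,"t15",320,200,400,260,8)
E
```

```text
[ 0.52395708 -0.23551848  0.06531942] [ 1.79944402e+02 -1.75092448e-01 -1.02007134e+02] [ -3.25995372 -14.9868725   -0.28760455] [-4.85194208  1.29265489  0.05729569] 0.05171893660901847
```

View pics/s15.png

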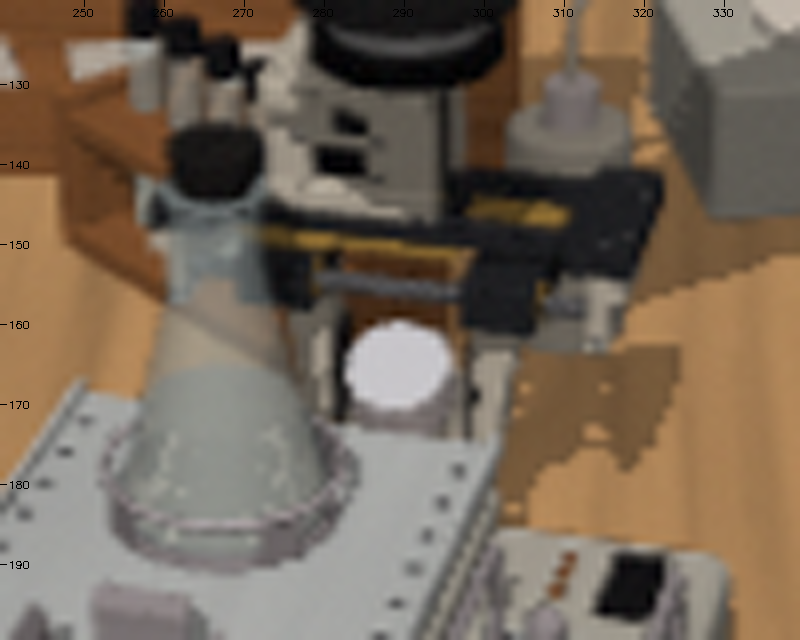

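View pics/t15.png

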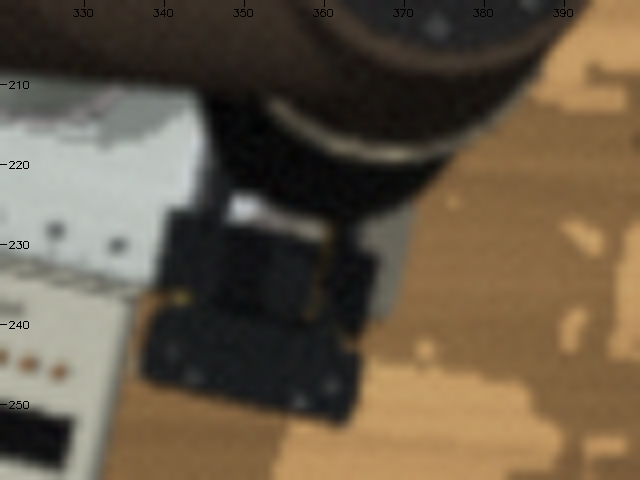

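Request:
jog_arm([
  [0.2,1,0,0],
  [0.2,1,0,0],
  [0.2,1,0,0],
  [0.2,1,0,0],
  [0.2,1,0,0],
  [0.2,1,0,0],
  [0.2,1,0,0],
  [0,0,0,0],
  [0,0,0,0],
  [0,0,0,0],
])

```text
clock: 20.03
tool_pos: [0.5245, -0.23, 0.0648]
orientation: [179.9, -0.3, -102.0]
force: [-3.3, -23.7, -4.7]
opening: 0.0518
```

```bash
python3 - <<'E'
from tilt import *
o=get_obs();print(o["tool_pos"],o["orientation"],o["force"],o["moment"],o["opening"])
S=snapshot("side");crop(S,"s16",240,120,340,200,8)
T=snapshot("top");crop(T,"t16",320,200,400,260,8)
E
```

```text
[ 0.52448209 -0.22995196  0.06478852] [ 179.86240276   -0.2773409  -102.02272305] [ -3.29110516 -23.66047144  -4.6903203 ] [-8.41013547  1.2153047  -0.06438602] 0.051763425701529135
```

View pics/s16.png

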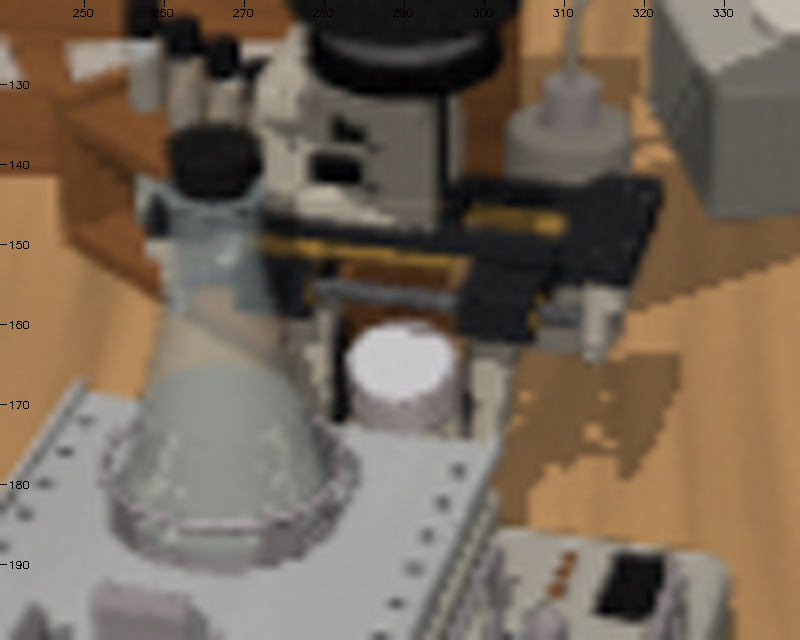

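View pics/t16.png

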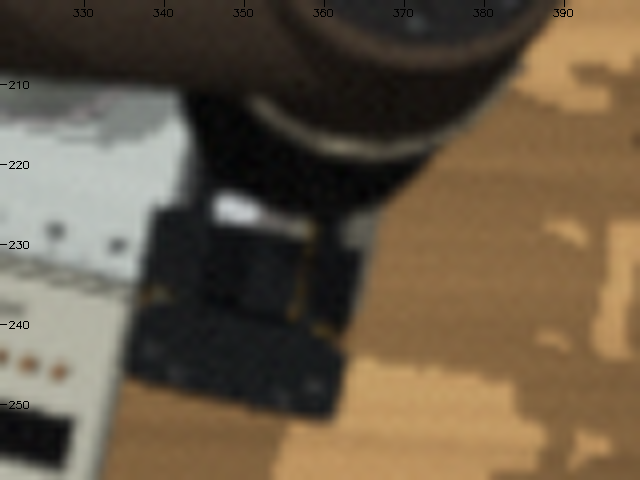

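Request:
jog_arm([
  [-0.8,-4,0,0],
  [-0.8,-4,0,0],
  [-1,-5,0,0],
  [-0.6,-3,0,0],
  [0,0,-2,0],
  [0,0,-2,0],
  [0,0,-2,0],
  [-0.4,-2,-1,0],
  [-0.4,-2,0,0],
  [-0.4,-2,0,0],
])

```text
clock: 20.97
tool_pos: [0.5248, -0.2486, 0.0623]
orientation: [-179.6, -0.0, -101.9]
force: [-6.0, 5.8, 28.5]
opening: 0.0513
```

```bash
python3 - <<'E'
from tilt import *
o=get_obs();print(o["tool_pos"],o["orientation"],o["force"],o["moment"],o["opening"])
S=snapshot("side");crop(S,"s17",240,120,340,200,8)
E
```

```text
[ 0.52475207 -0.24855711  0.06227   ] [-1.79635297e+02 -4.62175202e-02 -1.01881215e+02] [-6.03453698  5.80690509 28.52476448] [ 2.3317356   2.25417923 -0.00687834] 0.051290609446363204
```

View pics/s17.png

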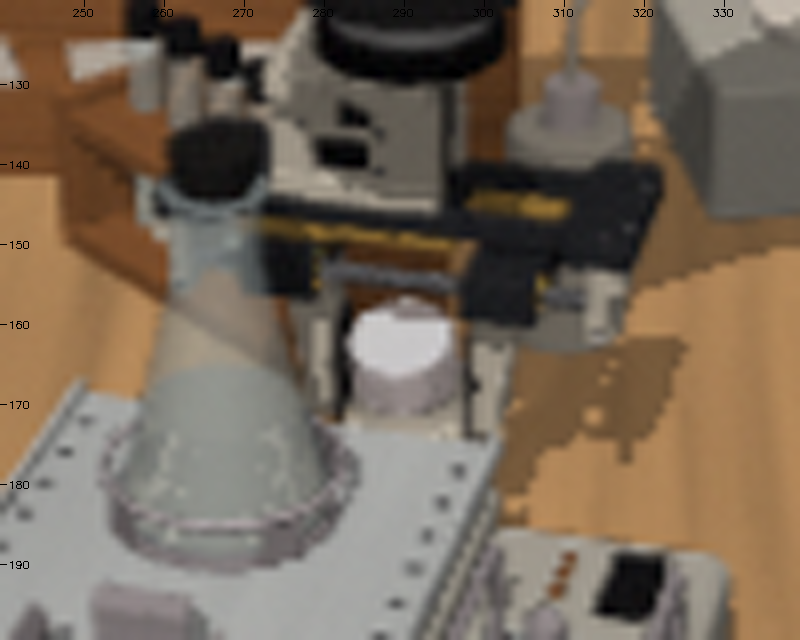

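Request:
jog_arm([
  [-0.4,-2,1,0],
  [-0.4,-2,0,0],
  [-0.4,-2,0,0],
  [-0.4,-2,0,0],
  [-0.4,-2,0,0],
  [-0.4,-2,0,0],
  [-0.4,-2,0,0],
  [-0.4,-2,0,0],
  [0,0,0,0],
  [0,0,0,0],
])

```text
clock: 21.85
tool_pos: [0.521, -0.2647, 0.0614]
orientation: [-179.7, -0.0, -101.9]
force: [-1.8, 2.3, 12.4]
opening: 0.0514
```

```bash
python3 - <<'E'
from tilt import *
o=get_obs();print(o["tool_pos"],o["orientation"],o["force"],o["moment"],o["opening"])
S=snapshot("side");crop(S,"s18",240,120,340,200,8)
T=snapshot("top");crop(T,"t18",320,200,400,260,8)
E
```

```text
[ 0.52100174 -0.26473478  0.06143341] [-1.79714981e+02 -4.22384694e-02 -1.01937732e+02] [-1.8085232   2.27742803 12.40546585] [0.6521869  0.54936413 0.01474359] 0.051397281400726046
```

View pics/s18.png

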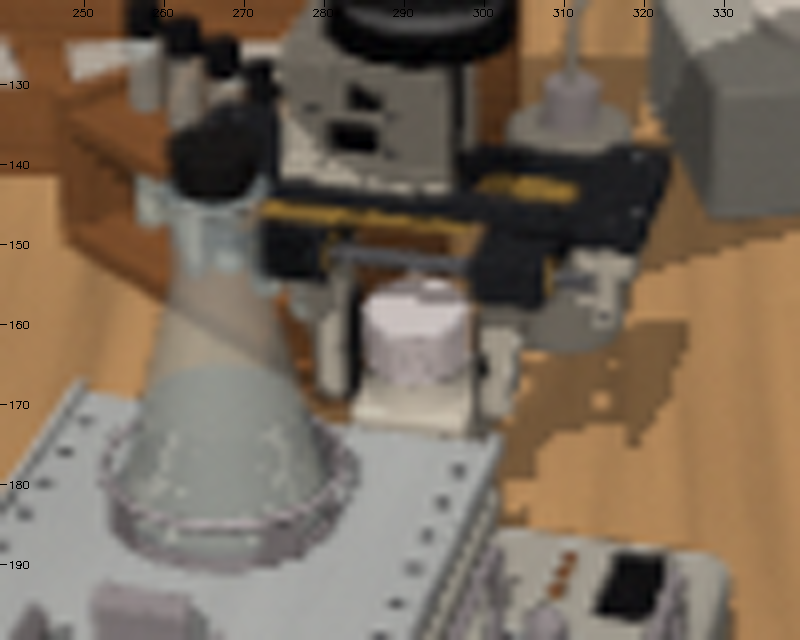

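View pics/t18.png

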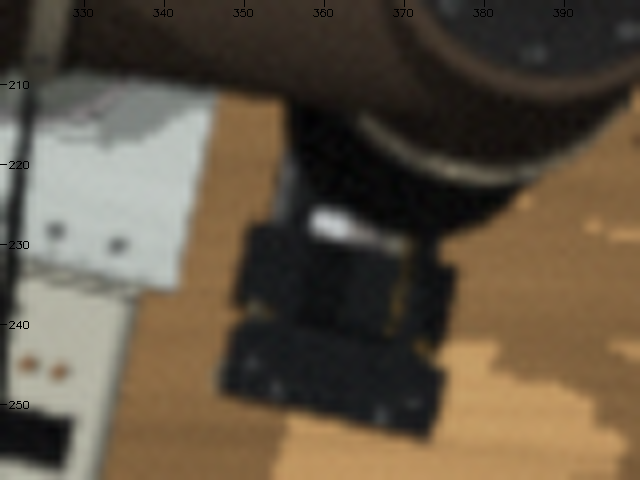

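```bash
python3 - <<'E'
from tilt import *
o=get_obs();S=snapshot("side")
t=o["tool_pos"];s=np.array([.208,.978,0])
for ds in(-.02,-.01,0,.01,.02):
  for z in(.122,.126,.13): print(ds,z,proj(S,[t[0]+ds*s[0],t[1]+ds*s[1],z])[0].round(1),proj(S,[t[0]+ds*s[0],t[1]+ds*s[1],z-.026])[0].round(1))
E
```

```text
-0.02 0.122 [292.6 156.8] [292.6 163.6]
-0.02 0.126 [292.6 155.8] [292.6 162.6]
-0.02 0.13 [292.6 154.7] [292.6 161.5]
-0.01 0.122 [291.9 158.2] [291.9 165.1]
-0.01 0.126 [291.9 157.1] [291.9 164. ]
-0.01 0.13 [291.9 156.1] [291.9 163. ]
0 0.122 [291.2 159.6] [291.2 166.5]
0 0.126 [291.2 158.6] [291.2 165.5]
0 0.13 [291.2 157.5] [291.2 164.4]
0.01 0.122 [290.4 161.1] [290.5 168. ]
0.01 0.126 [290.4 160. ] [290.5 166.9]
0.01 0.13 [290.4 158.9] [290.5 165.9]
0.02 0.122 [289.7 162.5] [289.7 169.4]
0.02 0.126 [289.7 161.4] [289.7 168.4]
0.02 0.13 [289.7 160.4] [289.7 167.3]
```

Request:
jog_arm([
  [0,0,0,0],
  [0,0,0,0],
  [0,0,0,0],
  [0,0,0,0],
  [0,0,0,0],
  [0,0,0,0],
  [0,0,3,0],
  [0,0,5,0],
  [0,0,10,0],
  [0,0,0,0],
], fingers=80)

```text
clock: 22.83
tool_pos: [0.5199, -0.2647, 0.0792]
orientation: [-179.8, -0.0, -102.0]
force: [0.6, -0.6, 0.8]
opening: 0.08
```

```bash
python3 - <<'E'
from tilt import *
o=get_obs();print(o["tool_pos"],o["orientation"],o["force"],o["moment"],o["opening"])
S=snapshot("side");crop(S,"s19",240,120,340,200,8)
E
```

```text
[ 0.51994069 -0.26473716  0.07923696] [-1.79822316e+02 -2.29494726e-02 -1.01992761e+02] [ 0.55248476 -0.57004792  0.816108  ] [-0.00153617 -0.04087596  0.04229045] 0.08000502651086189
```

View pics/s19.png

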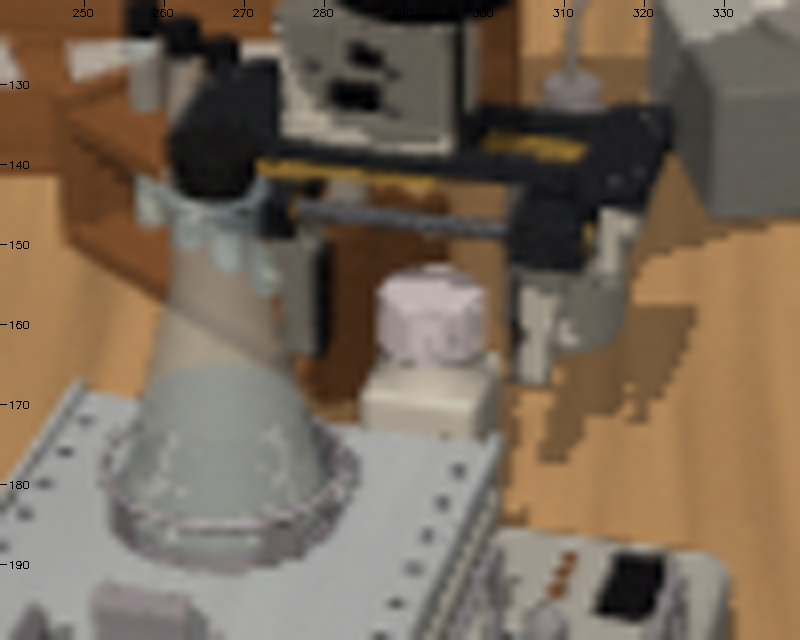

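```bash
python3 - <<'E'
from tilt import *
S=snapshot("side");T=snapshot("top");crop(T,"t19",320,200,400,260,8)
print(at(S,293.4,155.1,.126), proj(S,[[.518,-.278,.126],[.518,-.278,.1],[.518,-.278,.088]]),at(S,297.8,155.1,.126),at(S,286.9,157.5,.11),at(S,300.2,157.5,.11))
E
```

```text
[ 0.51446279 -0.28889488  0.126     ] [[292.23420199 156.64364043]
 [292.21840845 163.49797593]
 [292.2112355  166.61100634]] [ 0.4997764  -0.28930689  0.126     ] [ 0.53682921 -0.30101694  0.11      ] [ 0.49177177 -0.30230278  0.11      ]
```

View pics/t19.png

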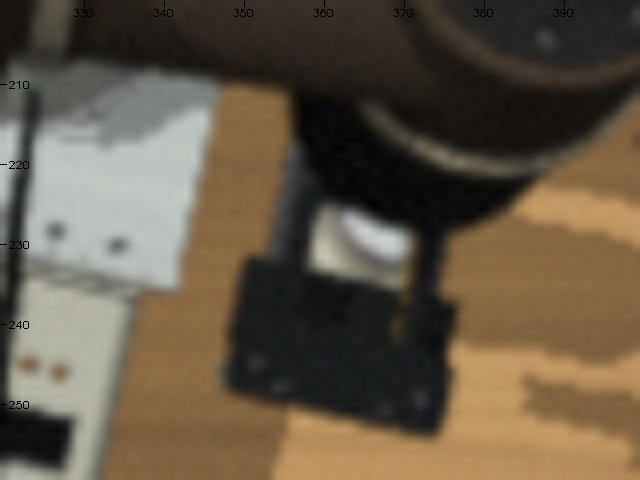

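Request:
jog_arm([
  [-1,-5,0,0],
  [-1,-5,0,0],
  [-1,-5,0,0],
  [-1.4,-5,0,0],
  [0,0,-5,0],
  [0,0,-6,0],
  [0,0,0,0],
  [0,0,0,0],
  [0,0,0,0],
  [0,0,0,0],
])

```text
clock: 23.82
tool_pos: [0.5144, -0.2842, 0.066]
orientation: [-180.0, -0.0, -102.0]
force: [-0.3, -0.0, -0.2]
opening: 0.0803
```

Request:
jog_arm([
  [0,0,0,0],
  [0,0,0,0],
  [0,0,0,0],
  [0,0,0,0],
  [0,0,0,0],
  [0,0,0,0],
  [0,0,0,0],
  [0,0,0,0],
  [0,0,2,0],
  [0,0,3,0],
], fingers=40)

```text
clock: 24.65
tool_pos: [0.5137, -0.284, 0.0705]
orientation: [179.9, 0.0, -102.0]
force: [-0.9, -0.0, -2.7]
opening: 0.0472
```

```bash
python3 - <<'E'
from tilt import *
o=get_obs();print(o["tool_pos"],o["orientation"],o["force"],o["moment"],o["opening"])
S=snapshot("side");crop(S,"s20",240,100,340,200,6)
T=snapshot("top");crop(T,"t20",320,200,400,260,8)
E
```

```text
[ 0.51367223 -0.28404139  0.07045442] [ 1.79936220e+02  1.70180614e-02 -1.02037654e+02] [-0.85055794 -0.04883196 -2.66001025] [0.02111018 0.04930918 0.02628244] 0.04719028784588743
```

View pics/s20.png

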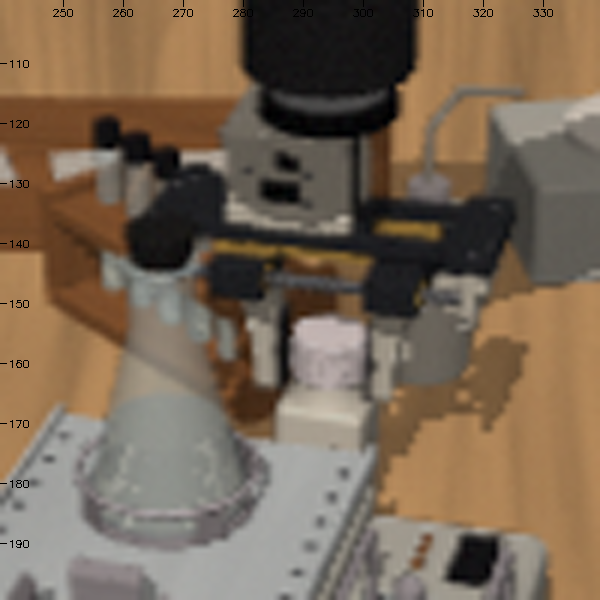

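View pics/t20.png

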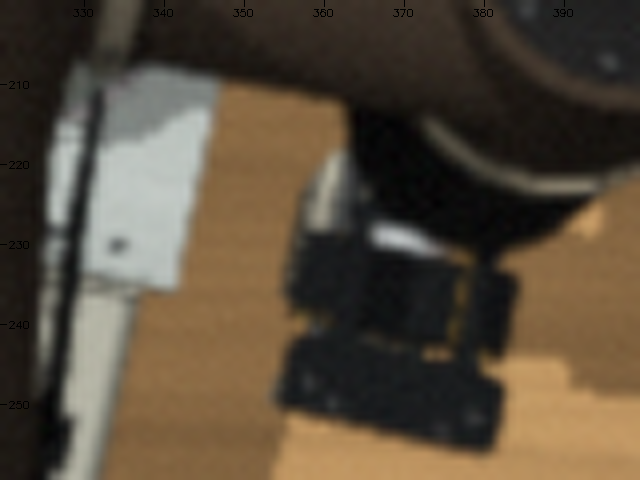

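```bash
python3 - <<'E'
from tilt import *
o=get_obs();S=snapshot("side");t=o["tool_pos"];j=np.array([.978,-.208,0])
for e in(-.034,-.024,0,.024,.034):
  print(e,proj(S,[t+e*j,t+e*j+[0,0,.02]]).round(1).tolist())
s=np.array([.208,.978,0])
for z in(0,.088,.1,.126): print(z,proj(S,np.array([t[0],t[1],z])).round(1), proj(S,np.array([t[0],t[1],z])+.026*s-.026*j).round(1))
T=snapshot("top");crop(S,"s21",265,130,325,180,13)
E
```

```text
-0.034 [[303.1, 171.3], [303.2, 166.1]]
-0.024 [[300.2, 170.9], [300.3, 165.8]]
0 [[293.4, 170.0], [293.4, 164.9]]
0.024 [[286.5, 169.2], [286.5, 164.1]]
0.034 [[283.7, 168.9], [283.7, 163.8]]
0 [[293.3 187.6]] [[298.8 192.5]]
0.088 [[293.4 165.7]] [[299.1 170.4]]
0.1 [[293.4 162.6]] [[299.2 167.3]]
0.126 [[293.4 155.8]] [[299.3 160.3]]
```

View pics/s21.png

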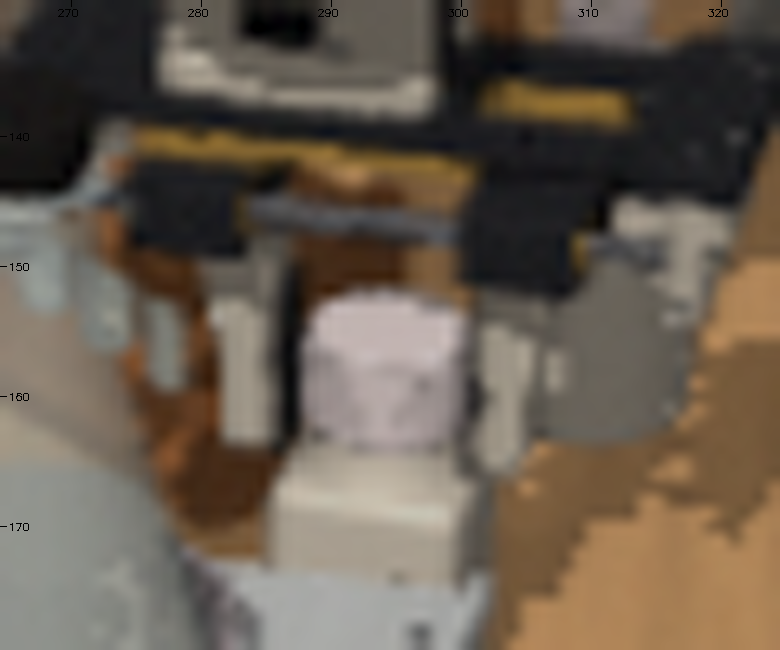

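```bash
python3 - <<'E'
from tilt import *
S=snapshot("side")
def tips(t,ang,op):
    j=np.array([np.cos(ang),np.sin(ang),0]);t=np.array(t)
    return [proj(S,t+e*(op/2+.01)*j+[0,0,dz])[0].round(1).tolist() for e in(-1,1) for dz in(0,.02)]
print("s1 obs near-finger bottom ~(294,272)",tips([.514,.3348,.240],np.radians(109.5),.088))
print("s5 obs L(278,103),R(302,~110?)",tips([.5203,-.1701,.3272],np.radians(-12),.0517))
print("s19 obs L (277.5,164) R(306,167)",tips([.5199,-.2647,.0792],np.radians(-12),.08))
print("s18 obs L (281.5,169)",tips([.521,-.2647,.0614],np.radians(-12),.0514))
E
```

```text
s1 obs near-finger bottom ~(294,272) [[276.2, 239.7], [276.0, 232.0], [292.4, 276.8], [292.5, 268.8]]
s5 obs L(278,103),R(302,~110?) [[302.7, 112.8], [302.9, 106.0], [278.0, 110.6], [277.9, 103.8]]
s19 obs L (277.5,164) R(306,167) [[306.1, 172.7], [306.2, 167.4], [277.2, 169.1], [277.1, 163.9]]
s18 obs L (281.5,169) [[301.5, 176.7], [301.6, 171.6], [281.0, 174.1], [280.9, 169.0]]
```

```bash
python3 - <<'E'
import cv2
a=cv2.imread("pics/s5.png")[100:350,300:700];cv2.imwrite("pics/s5z.png",cv2.resize(a,None,fx=2,fy=2,interpolation=cv2.INTER_CUBIC))
E
```

```text
(no output)
```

View pics/s5z.png

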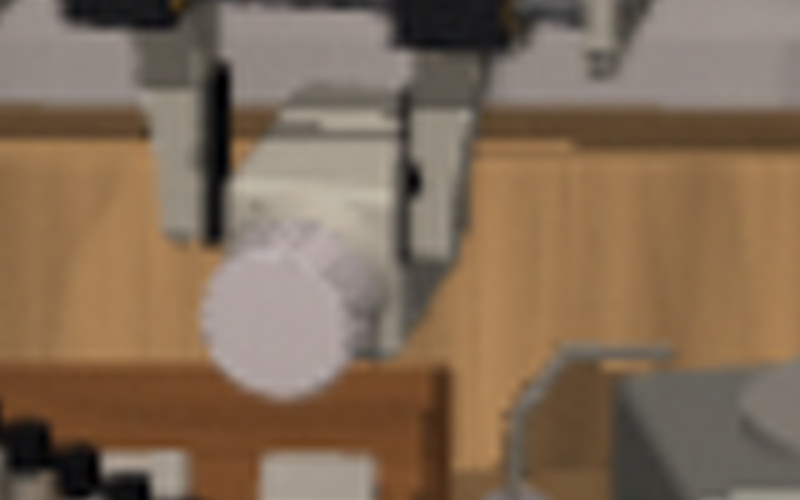

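Request:
jog_arm([
  [0,0,-2,0],
  [0,0,-2,0],
  [0,0,-1,0],
  [0,0,0,0],
  [0,0,0,0],
  [0,0,0,0],
  [0,0,0,0],
  [0,0,0,0],
  [0,0,0,0],
  [0,0,0,0],
])

```text
clock: 25.73
tool_pos: [0.5145, -0.2844, 0.0668]
orientation: [-180.0, -0.0, -102.0]
force: [-1.7, 1.8, 6.5]
opening: 0.047
```

Request:
jog_arm([
  [0,0,0,0],
  [0,0,0,0],
  [0,0,0,0],
  [0,0,0,0],
  [-0.6,-3,0,0],
  [0,0,-2,0],
  [0,0,-2,0],
  [0,0,-2,0],
  [0,0,0,0],
  [0,0,0,0],
], fingers=80)

```text
clock: 26.57
tool_pos: [0.5132, -0.2872, 0.0594]
orientation: [179.9, -0.0, -102.0]
force: [0.4, -0.3, -0.1]
opening: 0.0798
```

```bash
python3 - <<'E'
from tilt import *
o=get_obs();print(o["tool_pos"],o["orientation"],o["force"],o["moment"],o["opening"])
S=snapshot("side");crop(S,"s22",265,130,325,180,13)
E
```

```text
[ 0.5132422  -0.28723489  0.05938552] [ 1.79943389e+02 -2.47277605e-04 -1.02026393e+02] [ 0.42957484 -0.32015005 -0.07016541] [0.01927934 0.06291913 0.02237932] 0.07980789214827201
```

View pics/s22.png

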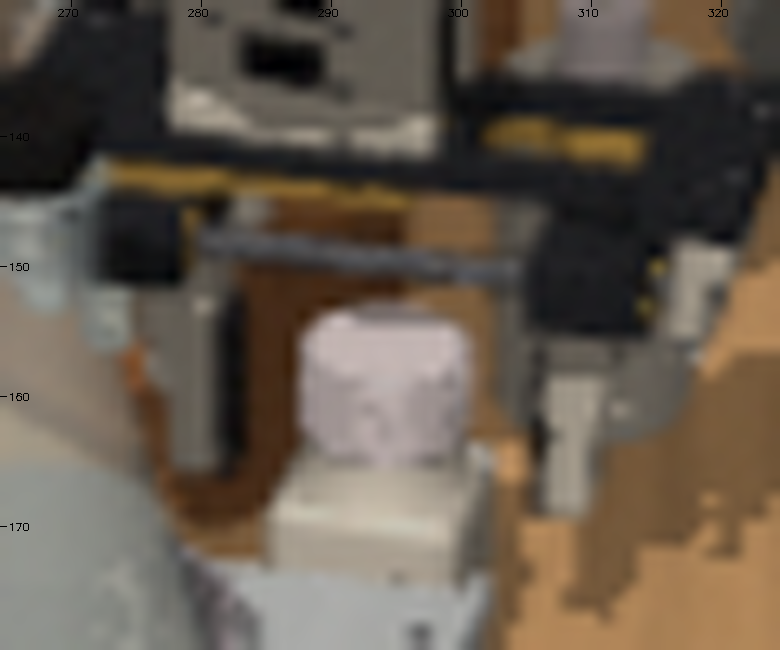

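Request:
jog_arm([
  [0,0,-1.5,0],
  [0,0,-1.5,0],
  [0,0,-1.5,0],
  [0,0,0,0],
  [0,0,0,0],
  [0,0,0,0],
  [0,0,0,0],
  [0,0,0,0],
  [0,0,0,0],
  [0,0,0,0],
])

```text
clock: 27.45
tool_pos: [0.5136, -0.2873, 0.0554]
orientation: [-180.0, 0.0, -102.0]
force: [-0.4, 0.3, 0.9]
opening: 0.0799
```

Request:
jog_arm([
  [0,0,-1.5,0],
  [0,0,-1.5,0],
  [0,0,-1.5,0],
  [0,0,0,0],
  [0,0,0,0],
  [0,0,0,0],
  [0,0,0,0],
  [0,0,0,0],
  [0,0,0,0],
  [0,0,0,0],
])

```text
clock: 28.28
tool_pos: [0.5137, -0.2873, 0.0509]
orientation: [-180.0, 0.0, -102.0]
force: [-0.0, -0.8, -0.3]
opening: 0.0796
```

Request:
jog_arm([
  [0,0,0,0],
  [0,0,0,0],
  [0,0,0,0],
  [0,0,0,0],
  [0,0,0,0],
  [0,0,0,0],
  [0,0,0,0],
  [0,0,2,0],
  [0,0,4,0],
  [0,0,4,0],
], fingers=40)

```text
clock: 29.12
tool_pos: [0.5131, -0.2871, 0.0608]
orientation: [179.9, 0.0, -102.0]
force: [0.1, -0.5, -2.3]
opening: 0.0516
```

```bash
python3 - <<'E'
from tilt import *
o=get_obs();print(o["tool_pos"],o["orientation"],o["force"],o["moment"],o["opening"])
S=snapshot("side");crop(S,"s23",265,130,325,180,13)
E
```

```text
[ 0.51307712 -0.28711364  0.06077072] [ 1.79929043e+02  6.60974454e-03 -1.02026840e+02] [ 0.13939164 -0.48048071 -2.30019777] [-0.02879818  0.06981524 -0.00495251] 0.051633110619604135
```

View pics/s23.png

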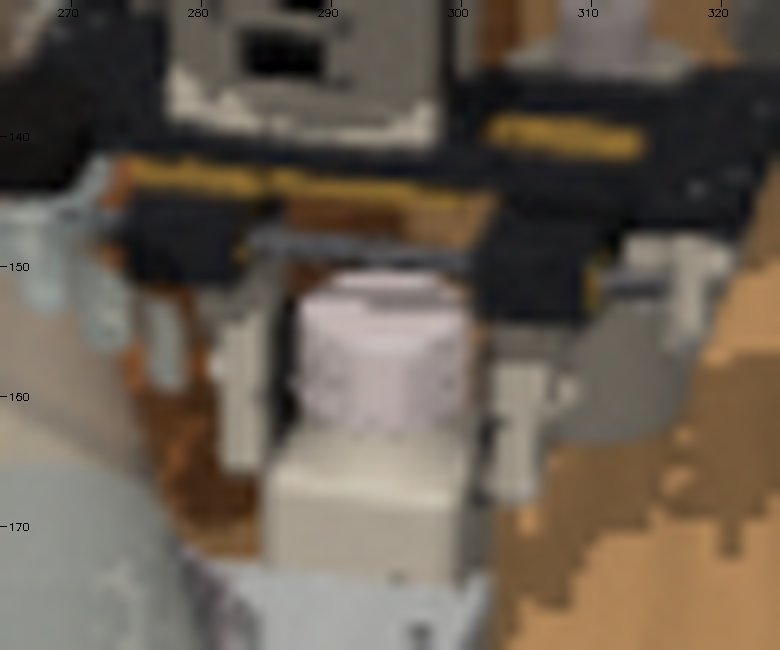

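Request:
jog_arm([
  [0,0,15,0],
  [0,0,30,0],
  [0,0,38,0],
  [0,0,38,0],
  [0,0,38,0],
  [0,0,38,0],
  [0,0,35,0],
  [4,10,25,0],
  [8,20,15,0],
  [11,28,5,0],
])

```text
clock: 30.0
tool_pos: [0.537, -0.2303, 0.3418]
orientation: [-179.7, -0.0, -102.2]
force: [1.0, 0.4, -2.3]
opening: 0.0519
```

Request:
jog_arm([
  [12,32,0,0],
  [12,32,0,0],
  [12,32,0,0],
  [12,32,0,0],
  [12,32,0,0],
  [11,30,0,0],
  [7,20,-10,0],
  [3,10,-20,0],
  [0,0,-30,0],
  [0,0,-30,0],
])

```text
clock: 30.83
tool_pos: [0.6179, -0.008, 0.2474]
orientation: [-179.9, 0.1, -101.9]
force: [0.2, -0.7, -3.3]
opening: 0.0514
```

```bash
python3 - <<'E'
from tilt import *
o=get_obs();print(o["tool_pos"],o["orientation"],o["force"],o["moment"],o["opening"])
S=snapshot("side");crop(S,"s24",210,110,330,220,6)
T=snapshot("top");crop(T,"t24",240,155,340,245,7)
E
```

```text
[ 0.61787143 -0.0080094   0.24736805] [-1.79930171e+02  5.50106269e-02 -1.01930675e+02] [ 0.20066322 -0.71916269 -3.32429584] [-0.02872555  0.04212977 -0.02626343] 0.05135405120584925
```

View pics/s24.png

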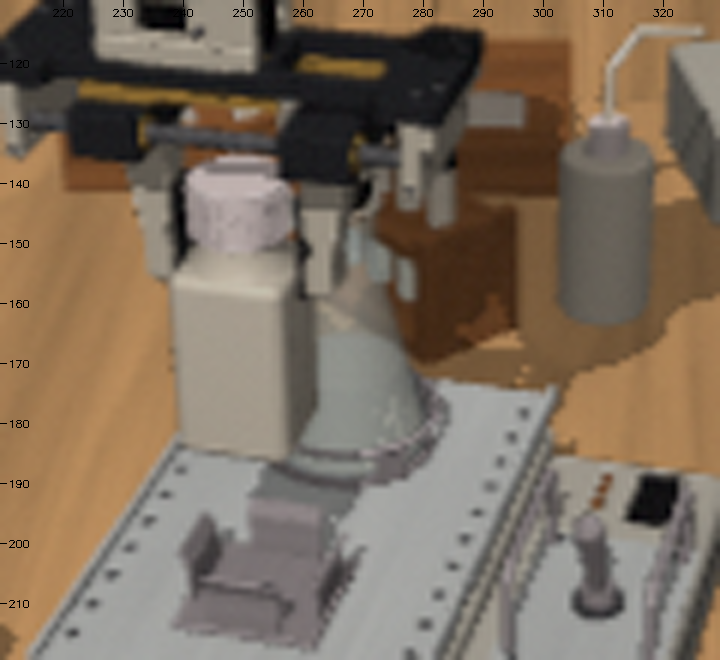

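View pics/t24.png

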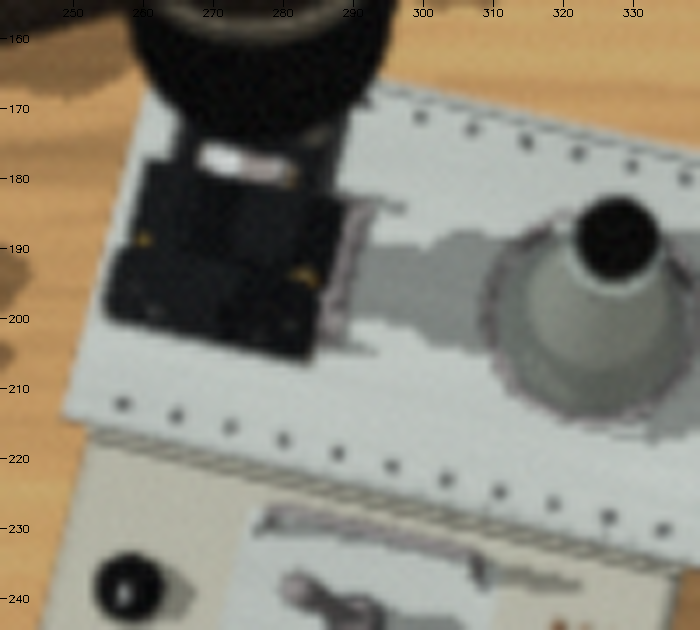

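```bash
cat > fitb.py <<'E'
from h import *
from scipy.optimize import least_squares
def fit(obs,zb,cn,yaw=-12):
    S=snapshot("side")
    a=np.radians(yaw);j=np.array([np.cos(a),np.sin(a),0]);s=np.array([-np.sin(a),np.cos(a),0])
    def f(p):
        C=np.array([p[0],p[1],zb+p[2]])
        o=[]
        for (cj,cs,z),uv in obs: o.append(proj(S,C+.026*cj*j+.026*cs*s+[0,0,z])[0]-uv)
        return np.r_[np.concatenate(o),p[2]/.002]
    q=least_squares(f,[cn[0],cn[1],0.]);d=q.x[:2]-cn
    print("centre",q.x.round(4),"offset from tool: along j",(d@j[:2]).round(4),"s",(d@s[:2]).round(4),"res",q.fun.round(1))
E
python3 - <<'E'
from fitb import *
o=get_obs();t=o["tool_pos"]
fit([((1,1,0),(240.0,184.2)),((-1,1,0),(257.8,185.7)),((-1,-1,0),(262,182.8))],t[2]-.0509,t[:2])
# clamp in the side view: base plate corners at z=.1 (70 mm), observed
S=snapshot("side")
a=np.radians(-12);j=np.array([np.cos(a),np.sin(a),0]);s=np.array([-np.sin(a),np.cos(a),0])
for c in ([.617,-.0085],[.617,-.0115]):
    C=np.array([*c,.1]);print(c,[proj(S,C+.035*x*j+.035*y*s)[0].round(1).tolist() for x,y in((1,1),(-1,1),(-1,-1),(1,-1))])
crop(S,"s25",230,180,280,225,14)
E
```

```text
centre [ 6.198e-01 -1.150e-02 -5.000e-04] offset from tool: along j 0.006 s -0.0012 res [-1.1  1.5 -0.3  2.6  1.4 -4.5 -0.2]
[0.617, -0.0085] [[238.1, 215.3], [262.1, 219.1], [269.4, 204.8], [246.4, 201.4]]
[0.617, -0.0115] [[238.2, 214.7], [262.2, 218.4], [269.5, 204.2], [246.5, 200.8]]
```

View pics/s25.png

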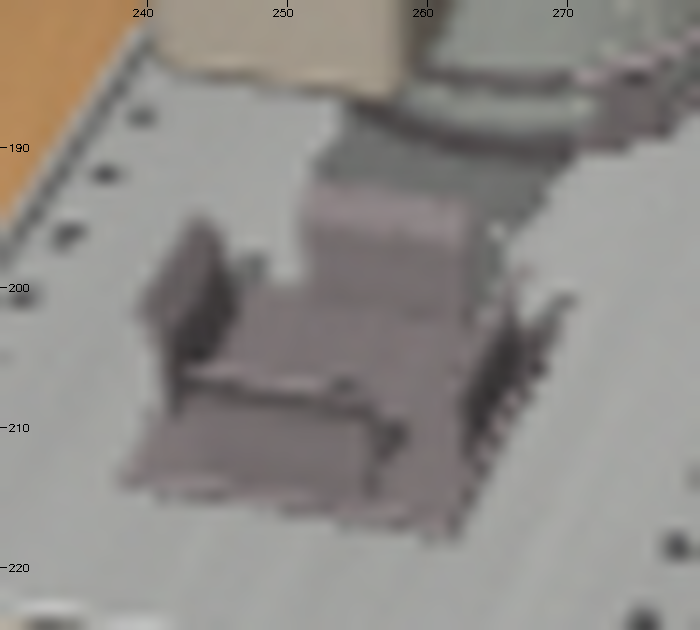

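```bash
python3 - <<'E'
from h import *
S=snapshot("side");t=get_obs()["tool_pos"]
a=np.radians(-12);j=np.array([np.cos(a),np.sin(a),0]);s=np.array([-np.sin(a),np.cos(a),0])
z=t[2]-.0509
C=np.array([t[0],t[1],z])
print("pred front mid",proj(S,C+.026*s)[0],"corners",proj(S,[C+.026*s+.026*j,C+.026*s-.026*j]).tolist(), "per mm s",proj(S,C+.027*s)[0]-proj(S,C+.026*s)[0],"per mm j",proj(S,C+.026*s+.001*j)[0]-proj(S,C+.026*s)[0],"cap top",proj(S,C+[0,0,.126])[0])
C=np.array([.617,-.0085,.1])
print("clamp front mid pred",proj(S,C+.035*s)[0],"per mm",proj(S,C+.036*s)[0]-proj(S,C+.035*s)[0])
E
```

```text
pred front mid [248.40354671 184.87347481] corners [[239.11959485226996, 183.60892195631885], [257.79337627286566, 186.15244910270707]] per mm s [-0.12391138  0.19757266] per mm j [-0.35902134 -0.04890175] cap top [248.76556664 136.99948684]
clamp front mid pred [249.99839112 217.17601756] per mm [-0.11735903  0.21196363]
```

Request:
jog_arm([
  [0,-2.5,0,0],
  [0,-2.5,0,0],
  [0,0,-10,0],
  [0,0,-15,0],
  [0,0,-15,0],
  [0,0,-10,0],
  [0,0,-6,0],
  [0,0,0,0],
  [0,0,0,0],
  [0,0,0,0],
])

```text
clock: 31.92
tool_pos: [0.6182, -0.0143, 0.1927]
orientation: [-179.9, 0.0, -102.0]
force: [-0.2, -0.1, -1.5]
opening: 0.0517
```

```bash
python3 - <<'E'
from h import *
o=get_obs();t=o["tool_pos"];print(t,o["force"],o["opening"])
S=snapshot("side");crop(S,"s26",220,160,280,225,12)
a=np.radians(-12);j=np.array([np.cos(a),np.sin(a),0]);s=np.array([-np.sin(a),np.cos(a),0])
C=np.array([t[0],t[1],t[2]-.0509])
print(proj(S,[C+.026*s+.026*j,C+.026*s-.026*j,C-.026*s-.026*j]).tolist())
E
```

```text
[ 0.61823153 -0.0142558   0.19274761] [-0.24863349 -0.08893891 -1.46681659] 0.05171452244674342
[[240.99401340536505, 200.37841149864056], [259.0644551863811, 203.02179925267131], [264.7094512827373, 192.7457441395768]]
```

View pics/s26.png

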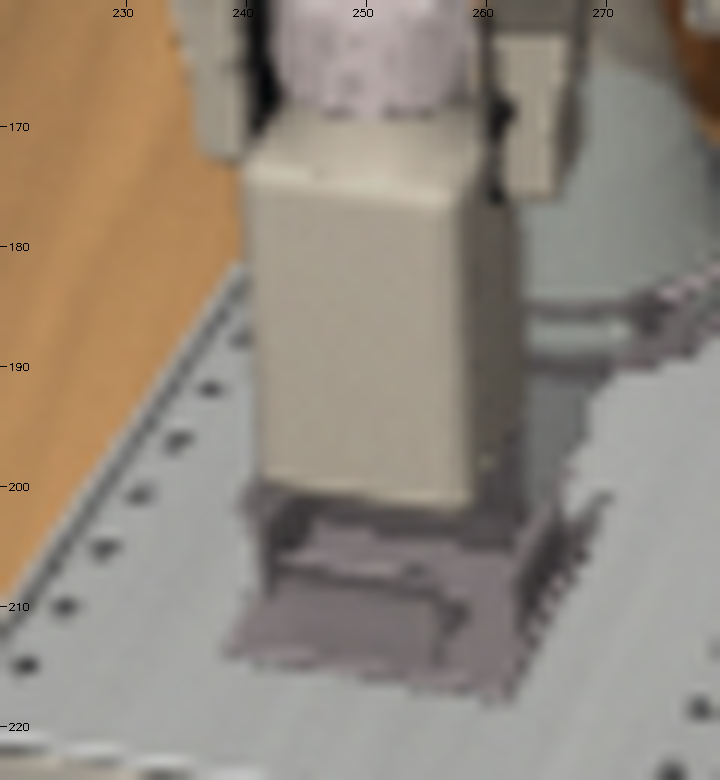

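```bash
python3 - <<'E'
from h import *
S=snapshot("side")
a=np.radians(-12);j=np.array([np.cos(a),np.sin(a),0]);s=np.array([-np.sin(a),np.cos(a),0])
def L(u,v,z): p=at(S,u,v,z);return p
# s25 k=14,x0=230,y0=180
def q(x,y,k=14,x0=230,y0=180): return x/k-.5+x0,y/k-.5+y0
F=(L(*q(185,370),.132)+L(*q(370,388),.132))/2
R=(L(*q(308,188),.132)+L(*q(468,196),.132))/2
Lf=(L(*q(205,215),.132)+L(*q(145,300),.132))/2
Rt=(L(*q(572,297),.132)+L(*q(490,470),.132))/2
for n,p in(("F",F),("R",R),("L",Lf),("Rt",Rt)):print(n,p.round(4))
print("F-R mid",((F+R)/2).round(4),"sep",((F-R)@s).round(4)); print("L-R mid",((Lf+Rt)/2).round(4),((Lf-Rt)@j).round(4))
t=get_obs()["tool_pos"]
b=[L(241.3,199.5,t[2]-.0509),L(258.8,201.6,t[2]-.0509)];m=(b[0]+b[1])/2
print("bottle front mid",m.round(4),"len",np.linalg.norm(b[0]-b[1]).round(4),"centre",(m-.026*s).round(4),"tool",t.round(4))
E
```

```text
F [0.625  0.0203 0.132 ]
R [ 0.6103 -0.046   0.132 ]
L [ 0.6506 -0.0209  0.132 ]
Rt [0.5754 0.0194 0.132 ]
F-R mid [ 0.6176 -0.0128  0.132 ] sep 0.0679
L-R mid [ 0.613  -0.0008  0.132 ] 0.0819
bottle front mid [0.6242 0.0058 0.1419] len 0.0499 centre [ 0.6188 -0.0197  0.1419] tool [ 0.6181 -0.0142  0.1928]
```

Request:
jog_arm([
  [-0.5,2.5,0,0],
  [-0.5,2.5,0,0],
  [0,0,-3,0],
  [0,0,-3,0],
  [0,0,-2,0],
  [0,0,-2,0],
  [0,0,-2,0],
  [0,0,-2,0],
  [0,0,0,0],
  [0,0,0,0],
])

```text
clock: 32.85
tool_pos: [0.6167, -0.0099, 0.1781]
orientation: [-180.0, -0.0, -102.0]
force: [0.0, -4.7, 1.1]
opening: 0.0519
```

```bash
python3 - <<'E'
from h import *
o=get_obs();t=o["tool_pos"];print(t,o["force"],o["moment"],o["opening"])
S=snapshot("side");crop(S,"s27",220,160,280,225,12)
E
```

```text
[ 0.61670145 -0.00985607  0.1780545 ] [ 0.03235725 -4.71298206  1.14067756] [-1.49891097  0.11617922 -0.00768539] 0.051896468710061115
```

View pics/s27.png

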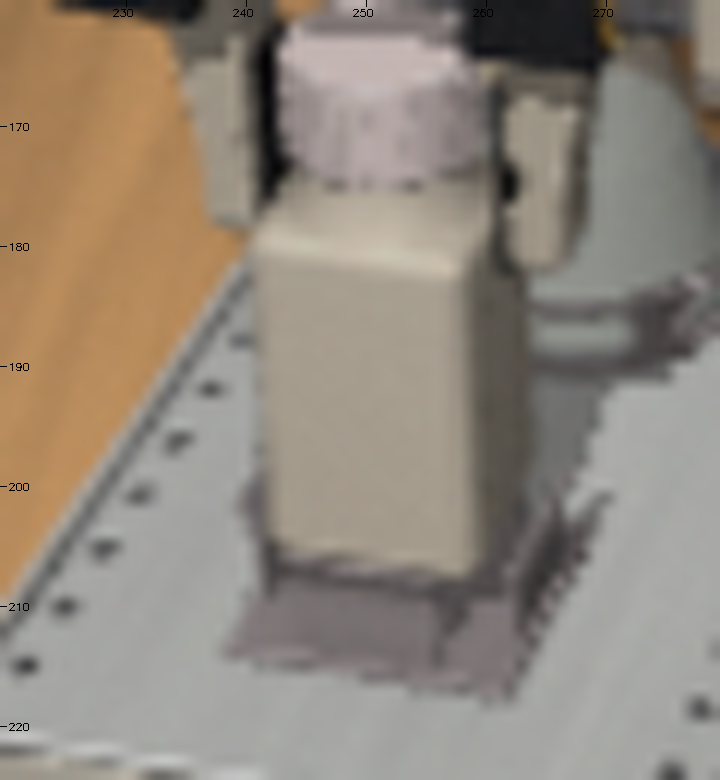

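Request:
jog_arm([
  [-0.2,-1,0,0],
  [-0.2,-1,0,0],
  [0,0,-2,0],
  [0,0,-2,0],
  [0,0,-2,0],
  [0,0,-2,0],
  [0,0,0,0],
  [0,0,0,0],
  [0,0,0,0],
  [0,0,0,0],
])

```text
clock: 33.73
tool_pos: [0.6157, -0.0113, 0.1693]
orientation: [179.9, -0.0, -102.0]
force: [-0.2, -2.9, -4.1]
opening: 0.052
```

Request:
jog_arm([
  [-0.2,-0.8,0,0],
  [0,0,-2,0],
  [0,0,-2,0],
  [0,0,-2,0],
  [0,0,-2,0],
  [0,0,-2,0],
  [0,0,0,0],
  [0,0,0,0],
  [0,0,0,0],
  [0,0,0,0],
])

```text
clock: 34.57
tool_pos: [0.6159, -0.0119, 0.1597]
orientation: [180.0, 0.0, -102.0]
force: [-0.0, -1.2, -3.0]
opening: 0.0521
```

Request:
jog_arm([
  [0,0,-1,0],
  [0,0,-1,0],
  [0,0,-1,0],
  [0,0,-1,0],
  [0,0,0,0],
  [0,0,0,0],
  [0,0,0,0],
  [0,0,0,0],
  [0,0,0,0],
  [0,0,0,0],
])

```text
clock: 35.4
tool_pos: [0.616, -0.012, 0.1558]
orientation: [180.0, 0.0, -102.0]
force: [-0.6, -0.8, -3.5]
opening: 0.0518
```

```bash
python3 - <<'E'
from h import *
o=get_obs();t=o["tool_pos"];print(t,o["force"],o["moment"],o["opening"])
S=snapshot("side");crop(S,"s28",220,160,280,225,12)
E
```

```text
[ 0.6159928  -0.01203339  0.15581327] [-0.63455361 -0.78842836 -3.51626429] [-0.6073321   0.05253134 -0.02894706] 0.05184259469578915
```

View pics/s28.png

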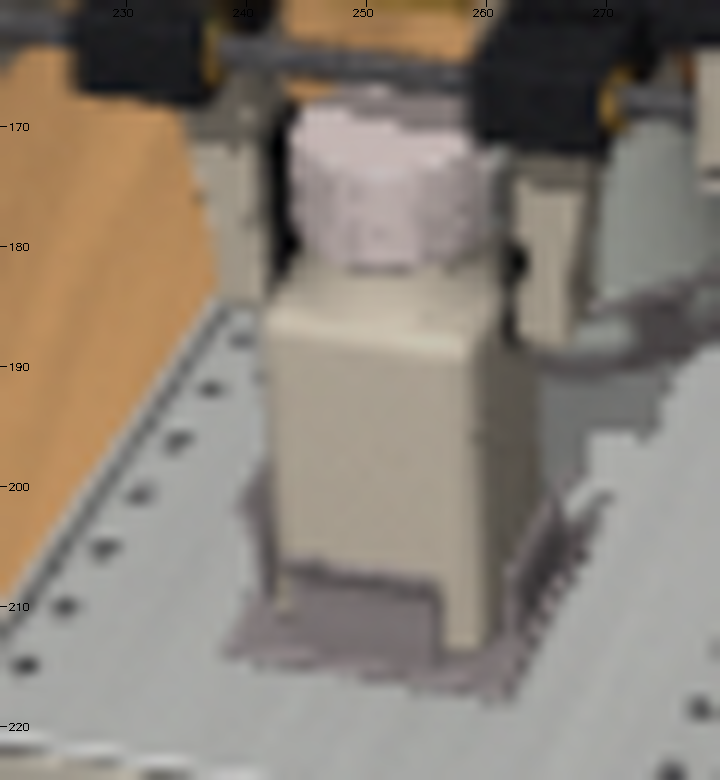

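Request:
jog_arm([
  [0,0,-0.7,0],
  [0,0,-0.7,0],
  [0,0,-0.7,0],
  [0,0,0,0],
  [0,0,0,0],
  [0,0,0,0],
  [0,0,0,0],
  [0,0,0,0],
  [0,0,0,0],
  [0,0,0,0],
])

```text
clock: 36.28
tool_pos: [0.6161, -0.0123, 0.1549]
orientation: [-180.0, -0.0, -102.0]
force: [-1.8, -1.5, 5.3]
opening: 0.0521
```

Request:
jog_arm([
  [0,0,0,0],
  [0,0,0,0],
  [0,0,0,0],
  [0,0,0,0],
  [0,0,3,0],
  [0,0,8,0],
  [0,0,12,3],
  [0,0,12,6],
  [0,0,12,7],
  [0,0,12,7],
], fingers=80)

```text
clock: 37.12
tool_pos: [0.6162, -0.0121, 0.2142]
orientation: [-180.0, -0.0, -78.7]
force: [-0.6, 0.5, 0.4]
opening: 0.08
```

```bash
python3 - <<'E'
from h import *
o=get_obs();t=o["tool_pos"];print(t,o["orientation"],o["joint_pos"],o["force"],o["opening"])
S=snapshot("side");crop(S,"s29",220,140,290,225,9)
T=snapshot("top");crop(T,"t29",240,150,320,220,9)
for c in((.6177,-.008),(.616,-.012)):print(proj(S,[*c,.23]),proj(T,[*c,.23]))
E
```

```text
[ 0.61622457 -0.01206879  0.21415416] [-1.79959233e+02 -4.54082639e-03 -7.86801160e+01] [ 1.70148320e+01  1.47310223e+01 -6.39078810e+00  9.18310327e-03
 -6.88380744e+01 -5.69825860e+00] [-0.59014572  0.45416872  0.35836524] 0.08000319194969707
[[251.14778218 170.1544563 ]] [[278.44976535 180.42750661]]
[[251.96266021 169.40032263]] [[279.85154738 181.03402342]]
```

View pics/s29.png

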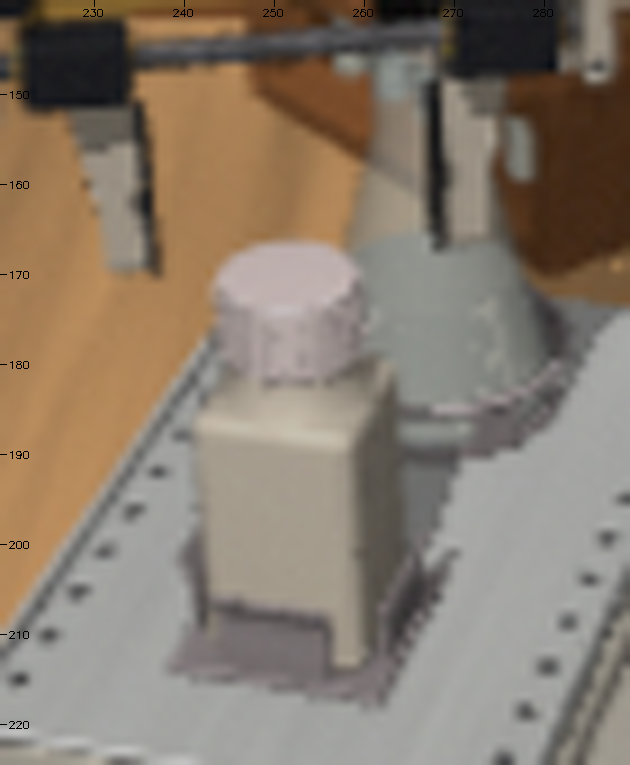

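View pics/t29.png

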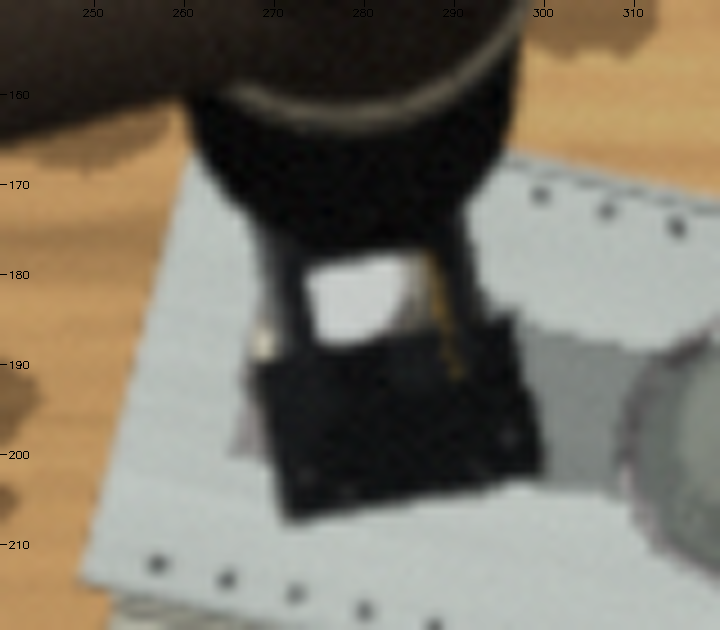

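Request:
jog_arm([
  [0.4,2,0,6],
  [0.4,2,0,6],
  [0.4,2,0,5],
  [0.4,1,0,0],
  [0,0,-6,0],
  [0,0,-8,0],
  [0,0,-7,0],
  [0,0,-4,0],
  [0,0,-2,0],
  [0,0,0,0],
])

```text
clock: 38.05
tool_pos: [0.6172, -0.0053, 0.1848]
orientation: [179.9, 0.0, -62.1]
force: [0.1, 0.7, -0.1]
opening: 0.0803
```

Request:
jog_arm([
  [0,0,0,0],
  [0,0,0,0],
  [0,0,0,0],
  [0,0,0,0],
  [0,0,0,0],
  [0,0,0,0],
  [0,0,0,0],
  [0,0,0,0],
  [0,0,0,0],
  [0,0,0,0],
], fingers=30)

```text
clock: 38.88
tool_pos: [0.6177, -0.005, 0.1859]
orientation: [-180.0, -0.0, -62.0]
force: [0.0, 0.6, 0.9]
opening: 0.0414
```

```bash
python3 - <<'E'
from h import *
o=get_obs();t=o["tool_pos"];print(t,o["orientation"],o["joint_pos"],o["force"],o["moment"],o["opening"])
S=snapshot("side");crop(S,"s30",220,140,290,225,9)
E
```

```text
[ 0.61773447 -0.00504026  0.18589354] [-1.79985185e+02 -7.94851574e-03 -6.20176595e+01] [ 1.76241285e+01  1.59296443e+01 -8.53357710e+00  5.66437096e-03
 -6.55207760e+01  1.03558667e+01] [0.01956708 0.64172836 0.89051154] [ 0.10659362 -0.01162247  0.00952209] 0.04136431969977488
```

View pics/s30.png

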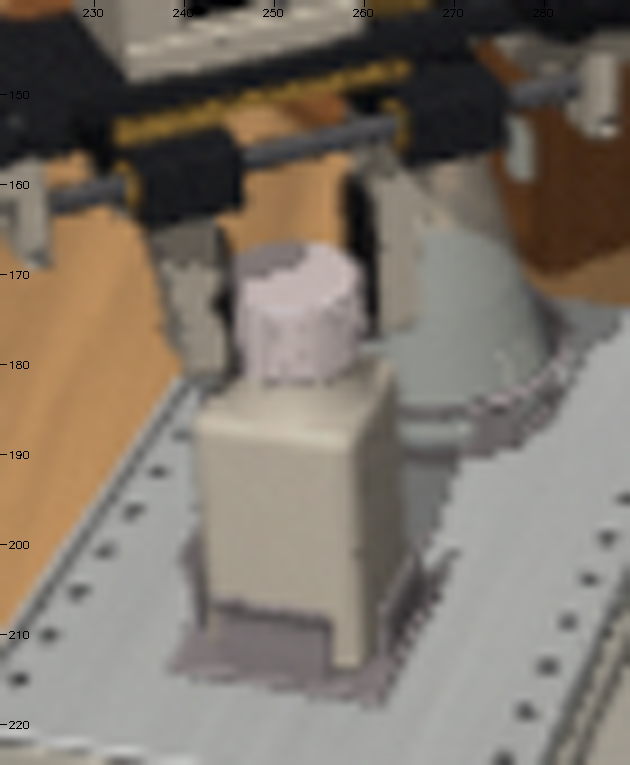

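Request:
jog_arm([
  [0,0,0,-5],
  [0,0,0,-6],
  [0,0,0,-6],
  [0,0,0,-6],
  [0,0,0,-6],
  [0,0,0,-6],
  [0,0,0,-6],
  [0,0,0,-6],
  [0,0,0,-6],
  [0,0,0,-6],
])

```text
clock: 39.77
tool_pos: [0.6176, -0.0054, 0.1859]
orientation: [-180.0, -0.0, -121.3]
force: [0.1, -0.7, 1.2]
opening: 0.0413
```

```bash
python3 - <<'E'
from h import *
o=get_obs();print(o["orientation"],o["joint_pos"][5],o["force"],o["moment"],o["opening"])
E
```

```text
[-1.79989816e+02 -2.76331646e-02 -1.21310039e+02] -48.93150939290592 [ 0.05540801 -0.66190932  1.21678064] [-0.41335032 -0.00069541  0.05699257] 0.04131352003402982
```

Request:
jog_arm([
  [0,0,0,-5],
  [0,0,0,-5],
  [0,0,0,-5],
  [0,0,0,-5],
  [0,0,0,-4],
  [0,0,0,-4],
  [0,0,0,-4],
  [0,0,0,-3],
  [0,0,0,0],
  [0,0,0,0],
])

```text
clock: 40.6
tool_pos: [0.6179, -0.0055, 0.186]
orientation: [-180.0, 0.0, -155.9]
force: [0.6, -1.6, 0.9]
opening: 0.0414
```

```bash
python3 - <<'E'
from h import *
o=get_obs();print(o["orientation"],o["joint_pos"][5],o["force"],o["moment"],o["opening"],o["tau"][5])
E
```

```text
[-1.79963117e+02  1.46788926e-02 -1.55924934e+02] -83.54215854459616 [ 0.59415429 -1.62276509  0.92186819] [-0.97439531 -0.50366455  0.00371458] 0.04137674166124713 -0.29215975664556026
```

Request:
jog_arm([
  [0,0,0,-2],
  [0,0,0,-2],
  [0,0,0,-2],
  [0,0,0,-2],
  [0,0,0,-2],
  [0,0,0,-2],
  [0,0,0,-2],
  [0,0,0,-2],
  [0,0,0,-2],
  [0,0,0,-2],
])

```text
clock: 41.43
tool_pos: [0.6177, -0.0056, 0.186]
orientation: [-180.0, 0.0, -176.0]
force: [1.1, -3.4, 0.3]
opening: 0.0413
```

```bash
python3 - <<'E'
from h import *
o=get_obs();print(o["orientation"],o["joint_pos"][5],o["force"],o["moment"],o["opening"],o["tau"][5])
E
```

```text
[-1.79951404e+02  1.00725886e-02 -1.75994731e+02] -103.61689227320178 [ 1.12561233 -3.42515357  0.27842943] [-1.40021727 -0.44079713  0.05059907] 0.041348043044485285 0.6250424310564995
```

Request:
jog_arm([
  [0,0,0,-2],
  [0,0,0,-2],
  [0,0,0,-2],
  [0,0,0,-2],
  [0,0,0,-2],
  [0,0,0,-2],
  [0,0,0,-2],
  [0,0,0,-2],
  [0,0,0,-2],
  [0,0,0,-2],
])

```text
clock: 42.27
tool_pos: [0.6178, -0.0067, 0.1865]
orientation: [-179.9, 0.1, 164.1]
force: [1.1, -8.5, 2.3]
opening: 0.0414
```

```bash
python3 - <<'E'
from h import *
o=get_obs();print(o["orientation"],o["joint_pos"][5],o["force"],o["moment"],o["opening"],o["tau"][5])
S=snapshot("side");crop(S,"s31",220,140,290,225,9)
E
```

```text
[-1.79853210e+02  5.98706061e-02  1.64055839e+02] -123.58161487852887 [ 1.06703276 -8.54544731  2.26936921] [-3.71386497 -0.48293247  0.55373028] 0.041356948103845104 0.1463380130007863
```

View pics/s31.png

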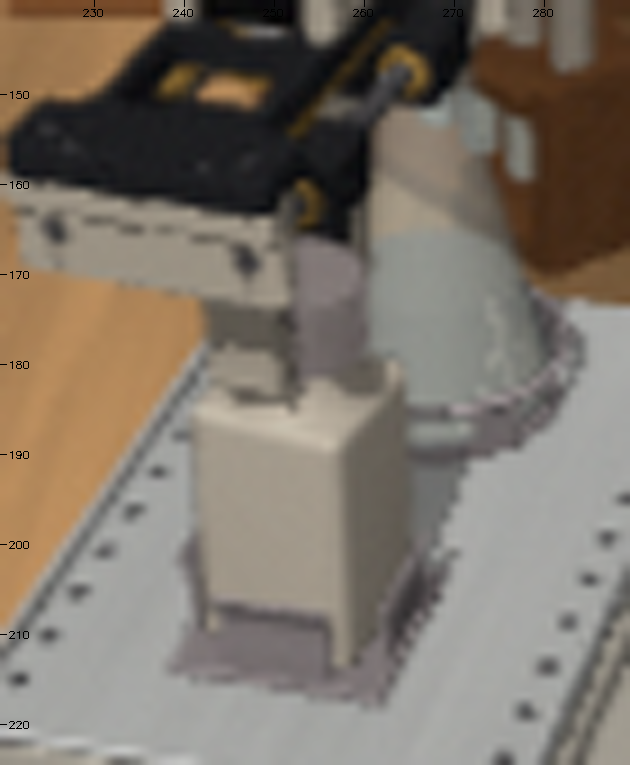

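Request:
jog_arm([
  [0,0,0,-1.5],
  [0,0,0,-1.5],
  [0,0,0,-1],
  [0,0,0,0],
  [0,0,0,0],
  [0,0,0,0],
  [0,0,0,0],
  [0,0,0,0],
  [0,0,0,0],
  [0,0,0,0],
])

```text
clock: 43.15
tool_pos: [0.618, -0.007, 0.1867]
orientation: [-179.9, 0.1, 160.2]
force: [1.6, -7.8, 3.3]
opening: 0.0415
```

```bash
python3 - <<'E'
from h import *
o=get_obs();print(o["tool_pos"],o["orientation"],o["joint_pos"][5],o["force"],o["moment"],o["opening"],o["tau"][5])
E
```

```text
[ 0.61804268 -0.00702617  0.18674556] [-1.79850899e+02  1.05310290e-01  1.60175692e+02] -127.45811024277513 [ 1.57534196 -7.80764004  3.34423691] [-3.52445018 -0.59000352  0.82480168] 0.04150527996789462 -0.8401483856141567
```

Request:
jog_arm([
  [0,0,0,0],
  [0,0,0,0],
  [0,0,0,0],
  [0,0,0,0],
  [0,0,4,0],
  [0,0,10,0],
  [0,0,18,0],
  [0,0,22,0],
  [0,0,22,0],
  [0,0,14,0],
], fingers=80)

```text
clock: 43.98
tool_pos: [0.6184, -0.005, 0.2793]
orientation: [179.9, 0.2, 160.0]
force: [1.3, -0.9, 0.3]
opening: 0.0799
```

```bash
python3 - <<'E'
from h import *
o=get_obs();print(o["tool_pos"],o["orientation"],o["force"],o["moment"],o["opening"])
S=snapshot("side");crop(S,"s32",220,130,290,225,8)
E
```

```text
[ 0.61839144 -0.00501872  0.27932363] [1.79922945e+02 1.70875091e-01 1.60009668e+02] [ 1.28116345 -0.88163447  0.26147837] [-0.04216397 -0.10668965  0.0446828 ] 0.07993920584400922
```

View pics/s32.png

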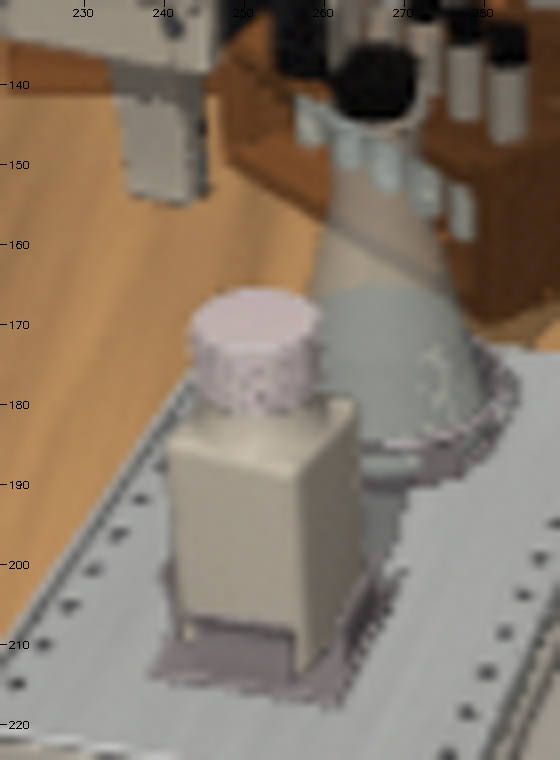

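Request:
jog_arm([
  [-10,2,0,0],
  [-18,4,0,1],
  [-22,4,0,1],
  [-24,4,0,2],
  [-24,4,0,2],
  [-20,4,0,2],
  [-15,3,-5,0],
  [-8,1,-15,0],
  [0,0,-20,0],
  [0,0,-20,0],
], fingers=0)

```text
clock: 44.87
tool_pos: [0.4758, 0.0212, 0.2161]
orientation: [179.9, 0.1, 168.0]
force: [0.4, 0.3, -0.3]
opening: 0.0189
```

```bash
python3 - <<'E'
from h import *
o=get_obs();print(o["tool_pos"],o["orientation"],o["force"],o["opening"],o["joint_pos"])
S=snapshot("side");crop(S,"s33",250,130,350,240,6)
T=snapshot("top");crop(T,"t33",230,180,340,270,6)
s=np.array([.208,.978,0])
for c in(.0,.028): print(proj(S,np.array([.4625,-.0475,.14])+c*s),proj(T,np.array([.4625,-.0475,.14])+c*s))
E
```

```text
[0.4757867  0.02123112 0.21605665] [1.79901770e+02 9.95646978e-02 1.68028950e+02] [ 0.40110927  0.32172828 -0.29863668] 0.018904015529299347 [ 2.62892393e+01  9.37666023e-01 -2.25503467e+01 -1.68931837e-02
 -6.63729819e+01 -1.28253452e+02]
[[309.21048791 191.55444801]] [[291.25355612 239.95206148]]
[[307.11653421 196.94837481]] [[281.95758536 237.82059718]]
```

View pics/s33.png

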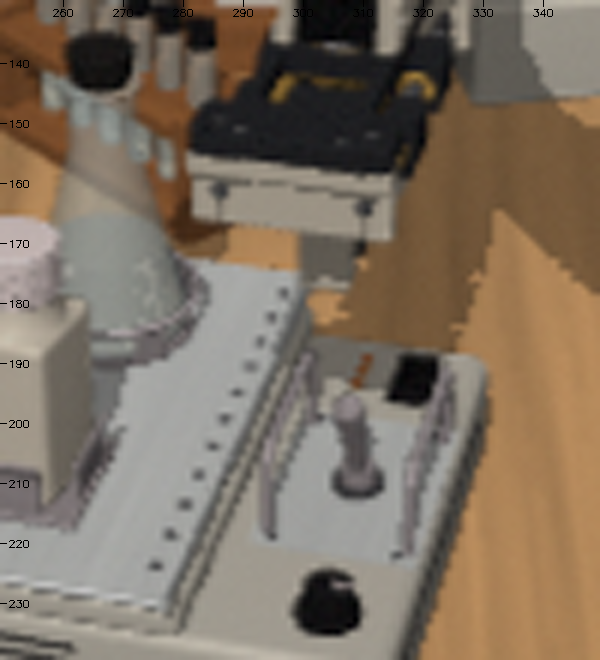

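View pics/t33.png

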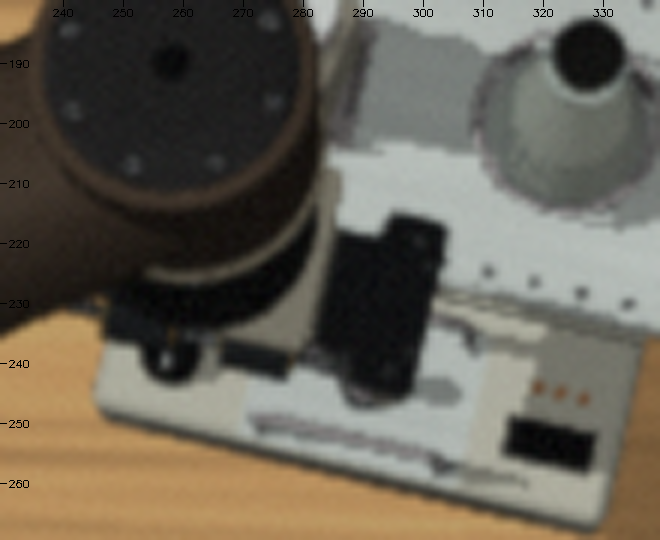

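Request:
jog_arm([
  [0,0,-5,0],
  [0,0,-12,0],
  [0,0,-15,0],
  [0,0,-18,0],
  [0,0,-18,0],
  [0,0,-16,0],
  [0,0,-12,0],
  [0,0,-8,0],
  [0,0,-4,0],
  [0,0,0,0],
])

```text
clock: 45.8
tool_pos: [0.4768, 0.0209, 0.1077]
orientation: [-180.0, -0.0, 168.0]
force: [0.4, 0.0, 1.1]
opening: 0.0005
```

```bash
python3 - <<'E'
from h import *
o=get_obs();print(o["tool_pos"],o["orientation"],o["force"],o["opening"])
S=snapshot("side");crop(S,"s34",270,150,350,240,8)
E
```

```text
[0.47676525 0.02094631 0.10773764] [-1.79983438e+02 -1.19755244e-02  1.67981938e+02] [0.38710607 0.00886632 1.07839658] 0.0004540077290805315
```

View pics/s34.png

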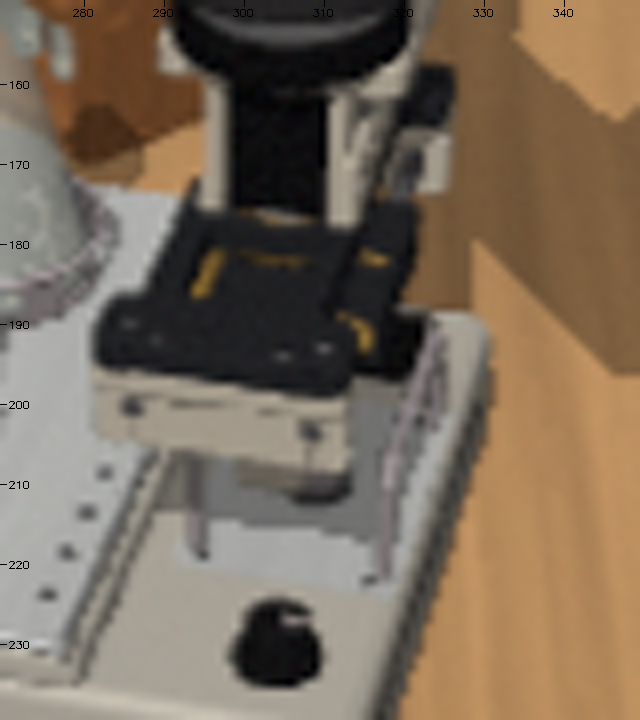

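Request:
jog_arm([
  [-1.8,-4,0,0],
  [-1.2,-4,0,0],
  [-0.9,-4,0,0],
  [-0.9,-4,0,0],
  [-0.8,-4,0,0],
  [-0.8,-4,0,0],
  [-0.8,-4,0,0],
  [-0.8,-4,0,0],
  [-0.8,-4,0,0],
  [-0.8,-4,0,0],
])

```text
clock: 46.68
tool_pos: [0.4694, -0.018, 0.1093]
orientation: [179.8, 0.3, 168.0]
force: [2.0, 3.4, 2.5]
opening: 0.0005
```

Request:
jog_arm([
  [-0.8,-4,0,0],
  [-0.8,-4,0,0],
  [-0.8,-4,0,0],
  [-0.8,-4,0,0],
  [0,0,0,0],
  [0,0,0,0],
  [0,0,0,0],
  [0,0,0,0],
  [0,0,0,0],
  [0,0,0,0],
])

```text
clock: 47.52
tool_pos: [0.4638, -0.035, 0.1077]
orientation: [-180.0, -0.0, 168.0]
force: [-0.5, -0.1, -0.2]
opening: 0.0006
```

```bash
python3 - <<'E'
from h import *
o=get_obs();print(o["tool_pos"],o["orientation"],o["force"],o["opening"])
S=snapshot("side");crop(S,"s35",270,150,350,240,8)
T=snapshot("top");crop(T,"t35",250,200,340,270,7)
E
```

```text
[ 0.4637904  -0.03496465  0.10772458] [-1.79994859e+02 -7.55572818e-03  1.67994894e+02] [-0.47565155 -0.10995474 -0.17304885] 0.0005717278227853092
```

View pics/t35.png

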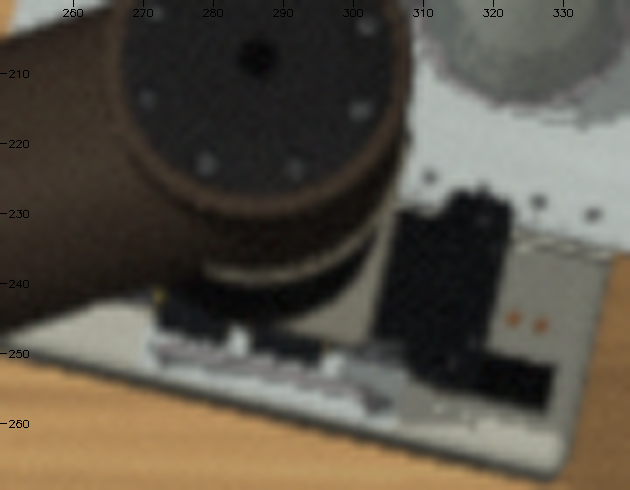

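View pics/s35.png

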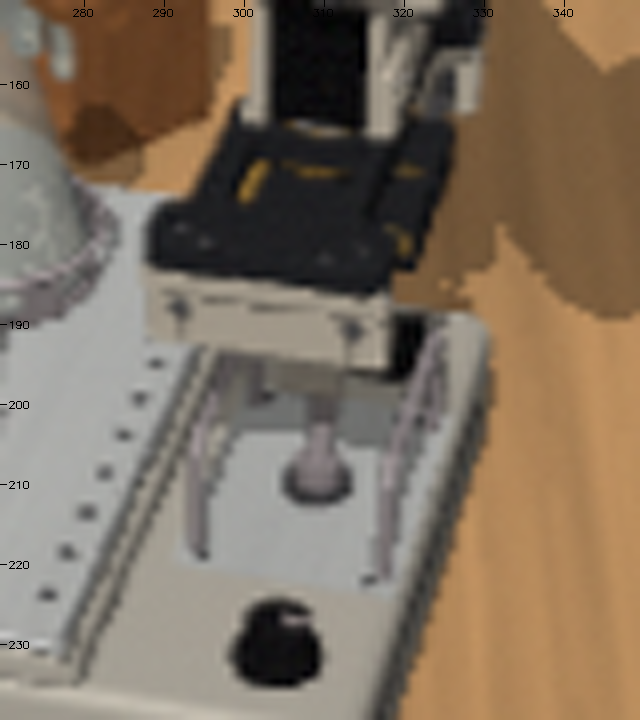

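Request:
jog_arm([
  [1,5,0,0],
  [1,8,0,0],
  [1,8,0,0],
  [1,8,5,0],
  [0,0,15,0],
  [0,0,25,0],
  [0,0,30,0],
  [0,0,30,0],
  [0,0,30,0],
  [0,0,20,0],
])

```text
clock: 48.45
tool_pos: [0.4686, -0.0053, 0.2664]
orientation: [179.9, 0.2, 168.0]
force: [0.8, 0.1, -0.8]
opening: 0.0001
```

Request:
jog_arm([
  [-4,15,10,0],
  [-4,25,10,0],
  [-4,30,5,0],
  [-4,30,0,0],
  [-4,30,0,0],
  [0,30,0,0],
  [0,30,0,0],
  [0,30,0,0],
  [0,15,0,0],
  [0,0,0,0],
])

```text
clock: 49.28
tool_pos: [0.4474, 0.2321, 0.2875]
orientation: [-180.0, -0.0, 168.2]
force: [-0.0, -0.4, -0.3]
opening: 0.0006
```

```bash
python3 - <<'E'
from h import *
o=get_obs();print(o["tool_pos"],o["force"],o["qvel"])
S=snapshot("side");T=snapshot("top")
crop(S,"s36",205,130,345,260,5);crop(T,"t36",240,155,360,270,5)
for n,s in(("sf",S),("tf",T)):cv2.imwrite(f"pics/{n}.png",cv2.cvtColor(s["image"],cv2.COLOR_RGB2BGR))
E
```

```text
[0.44742855 0.23212871 0.28754673] [-0.03366738 -0.43001127 -0.25388904] [-2.35226928 -1.48418737 -1.70755886  0.14868314 -0.60798793  2.52335723]
```

View pics/s36.png

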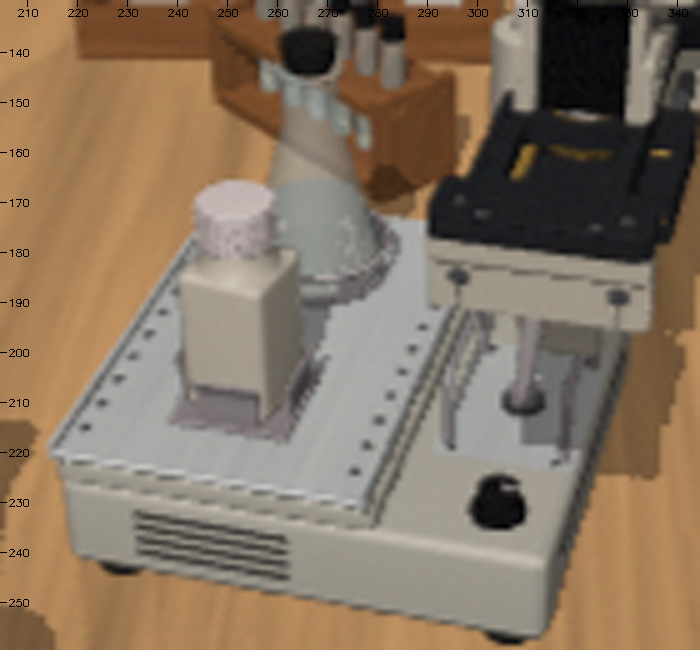

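View pics/t36.png

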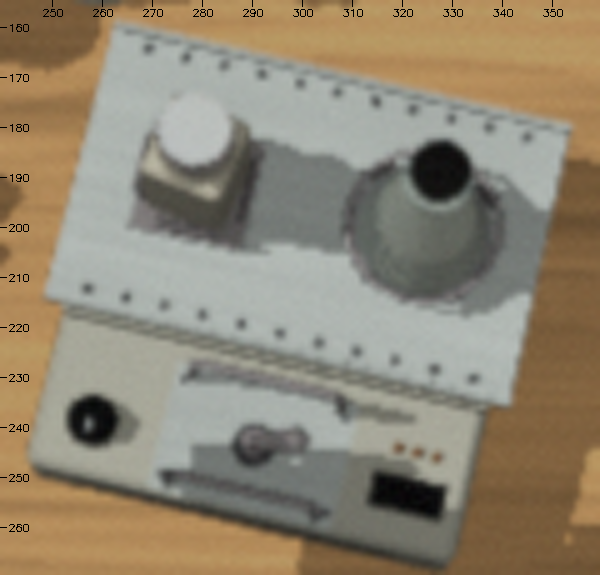

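View pics/sf.png

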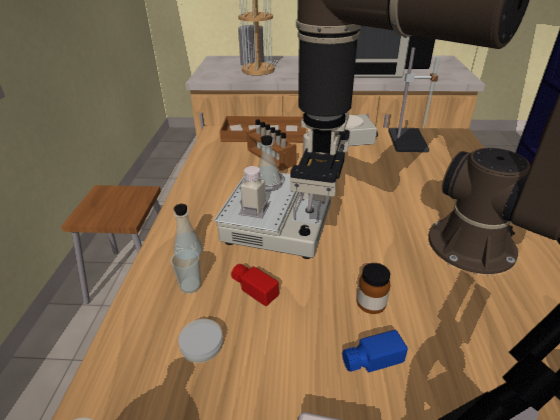

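Request:
jog_arm([
  [0,0,0,0],
  [0,0,0,0],
  [0,0,0,0],
  [0,0,0,0],
  [0,0,0,0],
  [0,0,0,0],
  [0,0,0,0],
  [0,0,0,0],
  [0,0,0,0],
  [0,0,0,0],
])

```text
clock: 50.22
tool_pos: [0.4478, 0.2289, 0.2877]
orientation: [-180.0, -0.0, 168.0]
force: [-0.0, -0.9, -1.3]
opening: 0.0003
```

```bash
python3 - <<'E'
from h import *
o=get_obs();print(o["clock"],o["tool_pos"],o["force"],np.abs(o["qvel"]).max())
T=snapshot("top");print(at(T,299.5,242.5,.14),"expected on-tip",np.array([.4625,-.0475])-.028*np.array([.208,.978]))
print(close_job())
E
```

```text
50.2167 [0.44780591 0.22894147 0.28774143] [-0.01989873 -0.8875038  -1.29478972] 0.06292214954586053
[ 0.45539563 -0.07178385  0.14      ] expected on-tip [ 0.456676 -0.074884]
the job is handed in; nothing more can be done
None
```

I did the job in the order asked and handed it in at about 50 s; no verdict is reported.

- **Bottle:** The jog can't tilt the hand, so I gripped the lying bottle and rolled it upright in the jaws. I pressed its cap against the tray's edge and finished on the bench, without dropping it. I then re-gripped it by its sides (one grip caught only the shoulder and was redone) and lowered it into the square clamp until it met the floor.
- **Cap:** I turned it about 138° clockwise. The torque went from about 0.05 to 0.82 N m, which I took as the hard stop. I had no direct reading of the cap angle.
- **Lever:** I pushed it over with closed fingers until the force fell to zero, then took the hand away.

**Last checks**
- The final pictures show the bottle upright in the clamp, turned a few degrees within its slack.
- The lever leans to -y, with its tip within about 3 mm of the expected "on" position.
- The flask and bystanders appear unmoved.
- The robot was clear of everything and at rest.

**Disagreements**
- The two cameras differed by about 4 mm in y at the shaker.
- The fingers appeared to end about 20 mm above the reported TCP. I allowed for both.
- The largest force I read was about 37 N, while pressing the bottle against the tray.

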